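# Put the push block away in its guard box

## Task

Put the wooden push block away in the steel guard box: pull up the sprung plunger on the box and twist it clockwise into its rest notch so that it stays up, then slide the shutter fully open. Tilt the block nose down to get its long sole through the hatch and set it down upright inside, sole flat on the box floor and handle up through the hatch, keeping hold of it until it stands flat. Leave plunger and shutter like that and the other things on the bench where they are.

Things in the scene. Friction and masses are not known exactly. Their poses are not given: they have to be found in the camera images.
- guard_box: Fixed grey steel box, 200 (x) x 190 (y) x 83 mm (z); walls, floor, roof 4 mm (inside z 4 to 79). Origin: centre of its underside; x away from the robot (within 0.25 rad), y left, z up. The roof has one hatch, x -14 to 76, y -70 to 10 mm; the rest is roofed over. Shutter rails to z 92 at y -80 and 70. A bracket at x -26, y 50 carries the plunger.
- hatch (a point): Centre of the hatch at the roof's top face: box x 31, y -30, z 83 mm; axes as the box. The block passes when it is tilted 25 to 40 degrees about its y with the nose (towards the box's -x) down and fed in along its sole, then levelled as the nose runs forward under the near roof.
- berth (a point): Point on the box's inner floor where the push block's origin should come to rest (box x -4, y -30, z 4 mm), with the block's axes parallel to the box's: nose under the near roof, handle up through the hatch. A few centimetres off is fine so long as the sole is flat on the floor.
- plunger_lift (a joint): How far the plunger is pulled up, m: 0 down (its pin blocks the shutter), 0.016 at most. A spring pushes it down with 5 N at 0 and 9 N at the top. The plunger's cross pin sits in a slot, so it turns only when pulled up; a 2 mm ridge guards the rest notch, so pull up 12 to 15 mm, twist, then let down: parked it rests at about 0.009.
- plunger_twist (a joint): Twist of the plunger, rad, clockwise seen from above: 0 as found (wing along the box's x), stop at 1.4 (the rest notch holds it between about 1.2 and 1.4).
- wing (a point): Centre of the plunger's wing grip, a black bar 46 mm long, 14 mm thick, 26 mm tall (point 16 mm above its underside, 10 mm below its top); 146 mm above the table when down, moving with the plunger. Its axes: x along the bar's length, y across its thickness, z up. The rim of the notch ends 10 mm below the bar's underside.
- shutter (a joint): Slide of the steel shutter plate (5 mm thick, z 84 to 89) that covers the hatch, m: 0 shut, 0.098 fully open; it slides along the box's -x, towards the robot, with about 1.5 N of friction and stays where it is left. It moves only with the plunger up.
- tab (a point): Top of the shutter's pull tab, an upright block 40 mm along x, 14 mm along y, rising 72 mm above the plate (top 161 mm above the table); its centre in the box frame is x 2, y -30 when shut and moves with the shutter. Axes as the box.
- push_block: Wooden push block, 0.15 to 0.3 kg, standing on its sole: sole 140 (x) x 56 (y) x 18 mm (z), upright handle post 30 (x) x 24 (y) mm rising to 160 mm above the sole's underside, centred at x = +45, y = 0; a short brace in front of the handle. Origin: centre of the sole's underside; x points from nose to heel (the handle is at the heel), z up.
- block_nose (a point): Lower front edge of the sole: block x -70, y 0, z 0 mm.
- block_grip (a point): Good point to grip the handle across its 24 mm thickness (fingers closing along the block's y): block x 45, y 0, z 135 mm.
- tape_measure: black tape measure with a yellow disc, 75 x 45 x 66 mm; origin: centre of its underside; bystander
- hammer: hammer, 300 mm long, lying; bystander; origin: on its underside
- timber_offcut: sawn wooden offcut 100 x 70 x 45 mm; bystander; origin: on its underside
- tube_offcut: dark square steel tube, 160 mm long, 40 mm square; bystander; origin: on its underside
- oil_bottle: white bottle, 64 mm wide, 170 mm tall; bystander; origin: on its underside
- screw_jar: clear jar with steel cap, 70 mm wide, 80 mm tall; bystander; origin: on its underside
- try_square: try square, dark wooden stock 110 mm, steel blade 180 mm, lying flat; bystander; origin: on its underside
Mind the look-alikes: they are no part of the job. Several things have the shape of the push_block; the one meant has the colours described above.

How it is judged (in metres and radians):
On the way, in this order (a step that is already met when the one before it is completed fails the run):
1. the plunger is pulled up and twisted into its rest notch (value of joint plunger_lift above 0.006 m and value of joint plunger_twist above 1.05 rad), for 0.2 s.
2. the shutter is slid fully open, the plunger still parked (all of step 1 and value of joint shutter above 0.085 m), for 0.2 s.
3. the push block is tilted nose down with its nose inside the box below the roof (x of block_nose in the frame of guard_box between -0.096 and 0.096 m and y of block_nose in the frame of guard_box between -0.08 and 0.03 m and z of block_nose in the frame of guard_box below 0.07 m and angle between push_block's own z axis and vertical above 0.25 rad).
4. the push block stands flat on the box floor, still held by the fingers (x of push_block in the frame of guard_box between -0.03 and 0.03 m and y of push_block in the frame of guard_box between -0.066 and 0.066 m and z of push_block in the frame of guard_box between 0 and 0.01 m and angle between push_block's own z axis and vertical below 0.08 rad and contact force between the fingers and push_block above 0.5 N), for 0.05 s.
At the end, for the whole second after the job is handed in: The push block is at rest inside the guard box, upright within 0.08 rad, its sole less than 6 mm above the box floor, under the roof; the plunger is parked up (lift over 6 mm, twist over 1.05 rad) and the shutter is open by more than 85 mm (all of step 2 and x of push_block in the frame of guard_box between -0.03 and 0.03 m and y of push_block in the frame of guard_box between -0.066 and 0.066 m and z of push_block in the frame of guard_box between 0 and 0.01 m and angle between push_block's own z axis and vertical below 0.08 rad and linear speed of push_block below 0.02 m/s); the robot touches nothing.
It fails at once if another thing on the bench is moved more than 40 mm (distance of any of tape_measure, hammer, timber_offcut, tube_offcut, oil_bottle, screw_jar, try_square from where it was at the start of the episode above 0.04 m).
It fails at once if another thing on the bench is tipped over (angle between any of tape_measure, hammer, timber_offcut, tube_offcut, oil_bottle, screw_jar, try_square's own z axis and vertical above 0.6 rad).
It also fails if it takes over 70 s, if anything falls off the work surface, if the arm or the gripper's body presses on something with over 40 N, if the wrist force passes 120 N, or if a joint passes its speed limit or range.

## Robot

A 7-joint arm with a two-finger parallel gripper is mounted at the origin on the work surface. World frame = base frame: x ahead of the robot, y to its left, z up, the work surface at z = 0. Lengths are in mm, angles in rad, forces in N, time in s.
With the tool pointing down it reaches from about 400 to 900 mm from the base axis. Payload 5.5 kg.
Tool frame: the origin (TCP) lies on the centre line of the jaws, within the pads' length; the fingertips stand ctrl.tip_extent ahead of it and the grasp point (between the pads) is the TCP (ctrl.tip_extent is the distance from the TCP to the fingertips, in mm); z points along the fingers, y is the direction in which the jaws open and shut (so a half turn about z gives the same grasp; the last joint's range is limited). The gripper opens to 85 mm and grips with 20 to 120 N. Pads are 22 mm wide; open, the fingers measure 114 mm over their backs; the gripper's body (76 mm by 85 mm) begins 54 mm behind the grasp point. The pads swing forward as they close: fully open they stand 13 mm farther back than shut.
Start: joints at [1.539, 0.501, -0.427, 1.55, 0.221, 1.138, -0.21], TCP at [188.89, -621.949, 223.31] pointing down, gripper open.
Joint ranges: [-2.88, 2.88], [-0.31, 2.03], [-1.54, 1.56], [0.2, 2.42], [-1.41, 4.55], [0.19, 2.02], [-2.57, 2.57]. Speed limits (rad/s): [2.57, 2.57, 3.14, 3.14, 3.14, 3.14, 3.14].

## Interface

Orientations are given as a unit quaternion [x, y, z, w].
In Python, from plant import ctrl gives the robot as it stands.
- The arm moves only by the shell command python3 -m jog 'ROWS' [OPENING]. ROWS is JSON, a list of rows, each a list of 6 numbers: the shift along the tool's x, y, z in cm, then the turn, a rotation vector about the tool's x, y, z in degrees. A call has exactly 8 rows; each row is the pose to reach, as a shift and turn from the pose commanded when the call began, along the tool's axes at that moment; what a row does not reach only later rows make up. A row lasts 1/8 s, in which the tool goes at most 62.5 mm and 10.7 degrees, less where a joint would pass 70% of its speed; a pose out of reach is approached as far as the arm can. A call with a gripper value outside its range is refused whole. OPENING is the gripper's target within -1 to 1 (fully open at 1, half-way at 0, shut at -1), set as the call begins (- or left out, the last holds). The fingers move at their own pace and stop on an object; the grip force is fixed at half the most. Time passes only in rows, so rows that repeat a pose let the fingers close, or fill a call up. It gives the time, the measured TCP pose, the force and the opening at its end, in the units of the state.
- ctrl.read_state(): the state, without advancing time (a new reading comes with each control period).
- ctrl.capture(name): name is "scene" or "side" or "wrist"; returns a dict with "img" (384x512x3 uint8, red, green, blue), "fx", "fy", "cx", "cy" (pixels), "rvec" (rotation vector, rad) and "tvec" (3), from world to camera coordinates, as OpenCV has them; the wrist camera has in their place "tool_from_camera" (4x4, takes a point from camera to tool coordinates, whose origin is the TCP and whose axes are the flange's). Camera axes: x right, y down, z forward; pixel columns grow to the right and rows downward; lengths in mm; the calibration is good to about 2 mm. A picture is of the moment at which its call begins: read the wrist's pose just before it. There is no depth.
- ctrl.close_job(): hands the job in, once; it reports no verdict.
The state is a dict: "clock": time; "joint_pos": joint angles; "joint_vel": joint speeds; "joint_efforts": joint torques, N m; "ee_pos": TCP position; "orientation": TCP orientation; "contact_force": force on the tool from outside, world axes, zero at the start; "torque": the same for the moment, N m; "gripper_width": opening from 0.0 (shut) to 1.0 (fully open).
Only numpy, scipy, OpenCV 4.12 (cv2) and the standard library are available. Lean on these libraries where they do the work, as an engineer would, in place of code of your own. Each camera call takes 0.05 s, during which the arm holds its last target.

## Working session

There is one attempt and no reset: what is moved stays moved. The work goes in short steps, Python scripts to look and compute and a shell command to move; the robot and the scene stay as the last step left them, time stands still between calls to the robot, and variables do not carry over. Pictures are saved under pics/ and viewed, and the job is handed in when it is done.

```bash
ls; mkdir -p pics; python3 - <<'E'
from plant import ctrl
import cv2
print(ctrl.read_state(), ctrl.tip_extent)
for n in ["scene","side","wrist"]:
    c=ctrl.capture(n); cv2.imwrite(f"pics/{n}0.png",c["img"][:,:,::-1])
    print(n,{k:v for k,v in c.items() if k!="img"})
E
```

```text
pics
{'clock': 0.0, 'joint_pos': array([ 1.53921647,  0.50181714, -0.42678102,  1.55146666,  0.22076899,
        1.13830886, -0.21029558]), 'joint_vel': array([ 1.71903462e-04,  1.56424667e-03,  1.41486742e-03,  3.41117140e-04,
       -2.08932204e-03,  4.03438084e-04,  3.32278900e-05]), 'joint_efforts': array([ 5.48383669e-04, -5.69525743e+01, -5.81587404e+00, -2.80942726e+01,
        1.09470022e-02,  1.17684592e-02, -2.79006036e-05]), 'ee_pos': array([ 188.59490765, -621.28532324,  222.27078564]), 'orientation': array([ 9.89154300e-01,  1.46876887e-01, -1.05002883e-04, -9.69869885e-04]), 'contact_force': array([-0.0048868 , -1.01414311, -0.34280965]), 'torque': array([ 0.0120235 ,  0.0151476 , -0.01460388]), 'gripper_width': 0.996868237123153} 19.0
scene {'fx': 400.76034333379636, 'fy': 400.76034333379636, 'cx': 255.9531446406812, 'cy': 197.60049646602081, 'rvec': array([ 1.81726436,  1.94023796, -0.58979045]), 'tvec': array([-143.52968986, -406.70107556, 1965.17508737])}
side {'fx': 471.94279081340767, 'fy': 471.94279081340767, 'cx': 256.4623039422334, 'cy': 193.70920445794226, 'rvec': array([ 1.03066515, -2.39628996,  1.05316309]), 'tvec': array([ 525.71776567,  277.22871373, 1304.39698206])}
wrist {'fx': 335.96918617282716, 'fy': 335.96918617282716, 'cx': 254.80704598257773, 'cy': 195.26874461998838, 'tool_from_camera': array([[ 2.21614615e-04, -9.59816877e-01, -2.80627001e-01,
         7.03234886e+01],
       [ 9.99999906e-01,  1.08173817e-04,  4.19729885e-04,
         6.63618550e-01],
       [-3.72507333e-04, -2.80627068e-01,  9.59816811e-01,
        -1.51778450e+02],
       [ 0.00000000e+00,  0.00000000e+00,  0.00000000e+00,
         1.00000000e+00]])}
```

```bash
python3 - <<'E'
import cv2
for n in ["scene","side","wrist"]:
    i=cv2.imread(f"pics/{n}0.png"); cv2.imwrite(f"pics/{n}0b.png",cv2.resize(i,(800,600),interpolation=cv2.INTER_CUBIC))
E
```

```text
(no output)
```

View pics/scene0b.png

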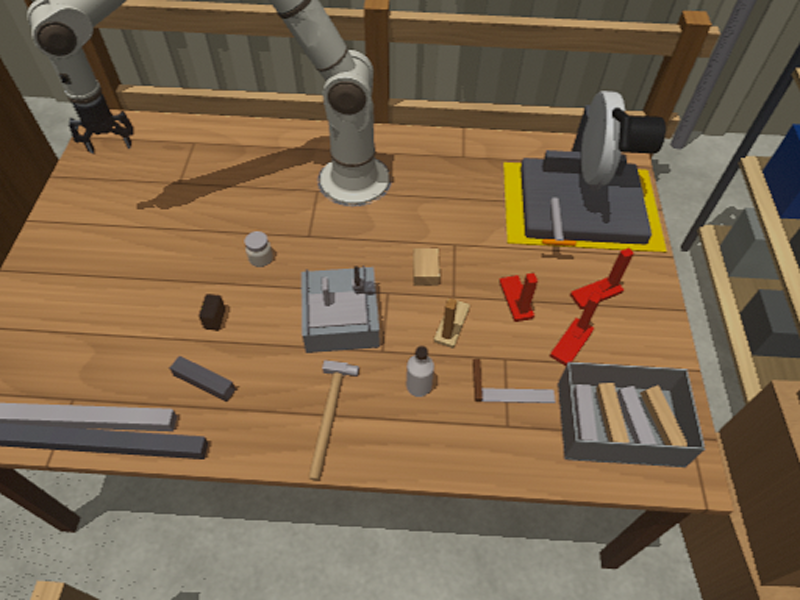

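View pics/side0b.png

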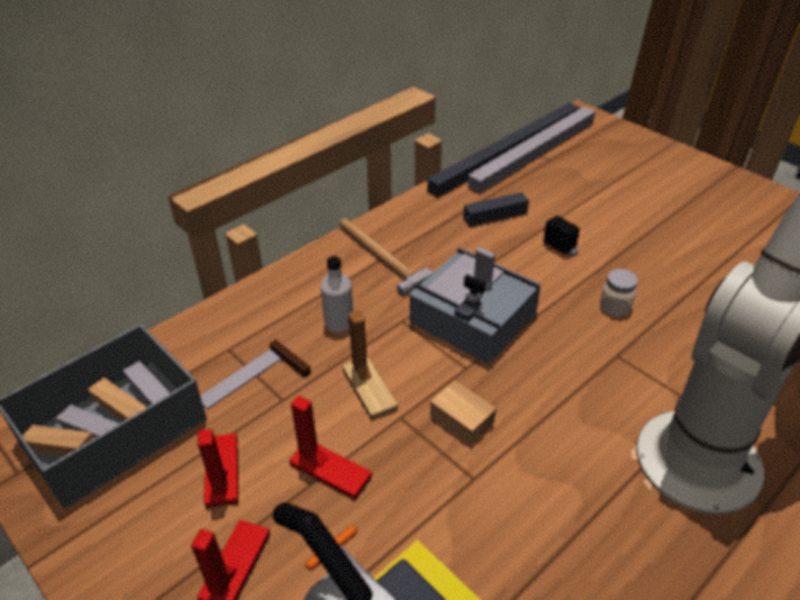

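View pics/wrist0b.png

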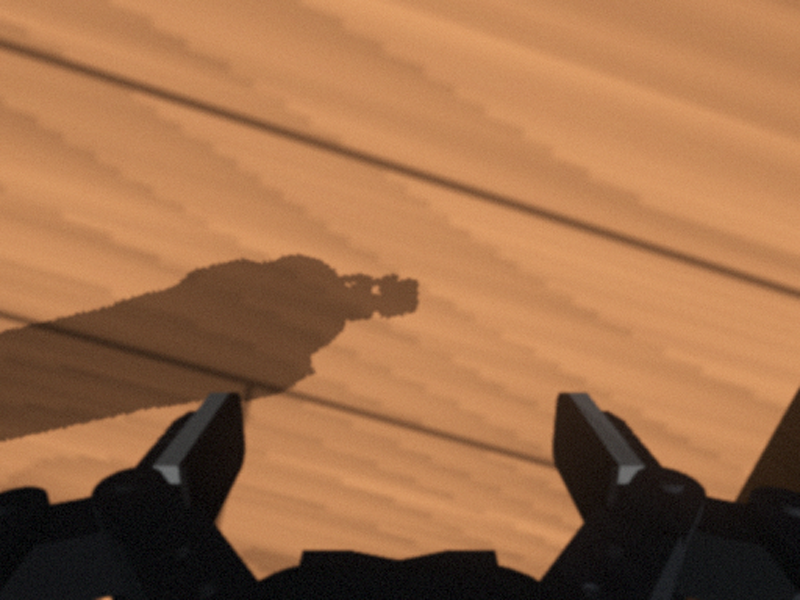

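The scene shows four push-block shapes: three red ones at (520,300), (600,290) and (578,335), and a bare wooden one at (452,323). The wooden one fits the description, so I'll confirm it in a crop along with the box.

```bash
python3 - <<'E'
import cv2
i=cv2.imread("pics/scene0.png"); c=i[160:230,185:310]; cv2.imwrite("pics/s1.png",cv2.resize(c,None,fx=6.4,fy=6.4,interpolation=cv2.INTER_CUBIC))
i=cv2.imread("pics/side0.png"); c=i[150:275,215:350]; cv2.imwrite("pics/d1.png",cv2.resize(c,None,fx=4.8,fy=4.8,interpolation=cv2.INTER_CUBIC))
E
```

```text
(no output)
```

View pics/s1.png

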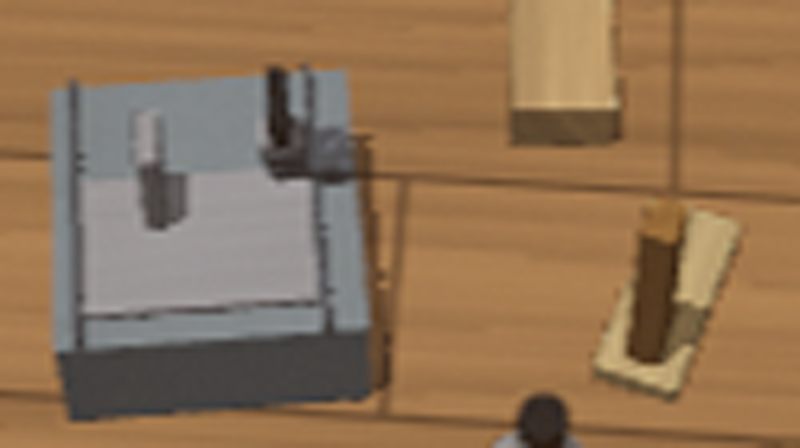

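View pics/d1.png

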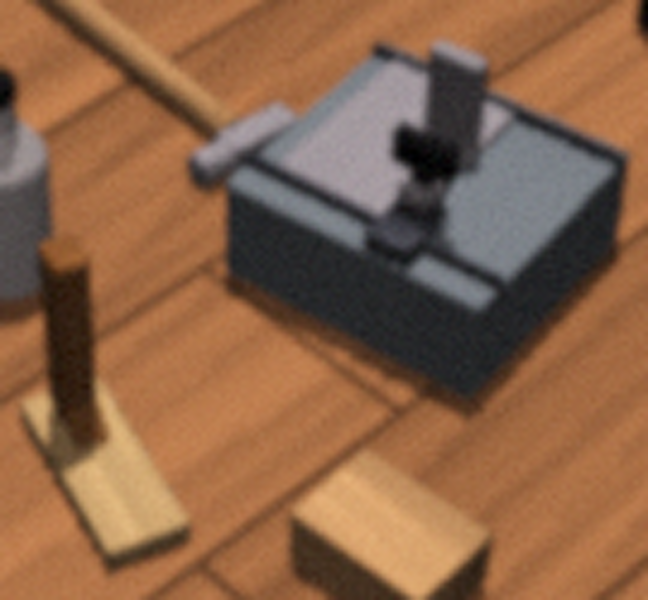

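```bash
cat > h.py <<'E'
import numpy as np, cv2
from scipy.optimize import least_squares
from scipy.spatial.transform import Rotation as R
from plant import ctrl
def cams():
    out={}
    for n in("scene","side"):
        c=ctrl.capture(n); out[n]=c
    return out
def proj(c,P):
    P=np.atleast_2d(P).astype(float)
    K=np.array([[c["fx"],0,c["cx"]],[0,c["fy"],c["cy"]],[0,0,1.]])
    return cv2.projectPoints(P,c["rvec"],c["tvec"],K,None)[0].reshape(-1,2)
def place(p,pts):
    pts=np.atleast_2d(pts); c,s=np.cos(p[2]),np.sin(p[2])
    return np.c_[p[0]+c*pts[:,0]-s*pts[:,1],p[1]+s*pts[:,0]+c*pts[:,1],pts[:,2]]
def fit(obs,C,p0,z=0):
    def f(p):
        r=[]
        for n,o in obs.items():
            o=np.array(o,float); r.append((proj(C[n],place(p,o[:,:3]))-o[:,3:]).ravel())
        return np.concatenate(r)
    s=least_squares(f,p0,loss="soft_l1"); return s.x,s.fun.reshape(-1,2)
def pose():
    s=ctrl.read_state(); T=np.eye(4); T[:3,:3]=R.from_quat(s["orientation"]).as_matrix(); T[:3,3]=s["ee_pos"]; return T
E
python3 - <<'E'
from h import *
C=cams()
def S(l): return [(a,b,c,185+u/6.4,160+v/6.4) for a,b,c,u,v in l]
def D(l): return [(a,b,c,215+u/4.8,150+v/4.8) for a,b,c,u,v in l]
np.set_printoptions(suppress=True,precision=2)
box={"scene":S([(-100,-95,83,52,92),(-100,95,83,348,70),(100,-95,83,58,355),(100,95,83,370,330),(100,-95,0,72,420),(100,95,0,370,395)]),
"side":D([(-100,95,83,490,310),(100,95,83,230,185),(-100,95,0,470,398),(100,95,0,230,285)])}
p,r=fit(box,C,[500,-50,0]);print("box",p);print(r)
blk={"scene":S([(70,-28,18,597,367),(70,28,18,675,390),(-70,28,18,742,222),(-70,-28,18,688,208),(45,0,160,665,218)]),
"side":D([(45,0,160,65,252),(-70,28,18,108,553),(-70,-28,18,188,522),(70,28,18,22,408)])}
q,r=fit(blk,C,[600,150,-.3]);print("blk",q);print(r)
print("wing",place(p,[-26,50,146]),"tab",place(p,[2,-30,161]),"berth",place(p,[-4,-30,4]),"grip",place(q,[45,0,135]))
E
```

```text
box [521.06  18.71   0.18]
[[-0.69 -0.58]
 [-0.96 -0.92]
 [-0.29 -0.71]
 [ 0.26 -1.23]
 [-0.1   0.14]
 [ 0.53 -0.3 ]
 [-1.52 -0.14]
 [-1.   -0.16]
 [ 0.62  0.35]
 [-1.   -2.32]]
blk [522.48 314.48  -6.59]
[[-0.74 -0.95]
 [ 0.26 -0.13]
 [ 0.38 -0.48]
 [-3.86 -2.34]
 [ 0.05 -0.52]
 [-0.69 -0.43]
 [-0.66  0.17]
 [ 0.22  0.06]
 [-1.02 -1.73]]
wing [[486.69  63.38 146.  ]] tab [[528.29 -10.47 161.  ]] berth [[522.39 -11.52   4.  ]] grip [[565.34 300.75 135.  ]]
```

```bash
python3 -m jog '[[4,-4,-1.5,0,0,0],[8,-8,-3,0,0,1],[12,-12,-5,0,0,2],[16,-16,-7,0,0,3],[20.5,-20,-9,0,0,4],[24.5,-24,-11,0,0,5],[29,-28,-12.5,0,0,6],[33,-32,-13.8,0,0,6.6]]'; python3 -m jog '[[4,-4,0,0,0,0],[8,-8,0,0,0,0],[12,-12,0,0,0,0],[16,-15.5,0,0,0,0],[18,-18.5,0,0,0,0],[18.5,-19.5,0,0,0,0],[18.5,-20.5,0,0,0,0],[18.5,-20.5,0,0,0,0]]'; python3 - <<'E'
from h import *
import h
s=ctrl.read_state();T=pose();print(s["clock"],s["joint_pos"],T)
c=ctrl.capture("wrist");cv2.imwrite("pics/w1.png",c["img"][:,:,::-1]);np.save("T1.npy",T)
cv2.imwrite("pics/w1b.png",cv2.resize(c["img"][:,:,::-1],(800,600),interpolation=cv2.INTER_CUBIC))
E
```

```text
clock: 1.25
ee_pos: [412.6, -217.9, 362.2]
orientation: [0.996, 0.09, 0.0, 0.001]
contact_force: [-0.2, -1.1, -0.7]
gripper_width: 1.0
clock: 2.25
ee_pos: [556.5, 14.4, 361.5]
orientation: [0.996, 0.09, -0.0, 0.0]
contact_force: [0.2, 0.5, 0.6]
gripper_width: 0.999
2.25 [ 0.64929513  0.3048044  -0.90639988  1.59404502  0.24487772  1.36243842
 -1.67728682] [[ 9.83969503e-01  1.78336804e-01 -4.27684615e-05  5.56494571e+02]
 [ 1.78336676e-01 -9.83969032e-01 -9.87457909e-04  1.44171658e+01]
 [-2.18182929e-04  9.64001283e-04 -9.99999512e-01  3.61454989e+02]
 [ 0.00000000e+00  0.00000000e+00  0.00000000e+00  1.00000000e+00]]
```

View pics/w1b.png

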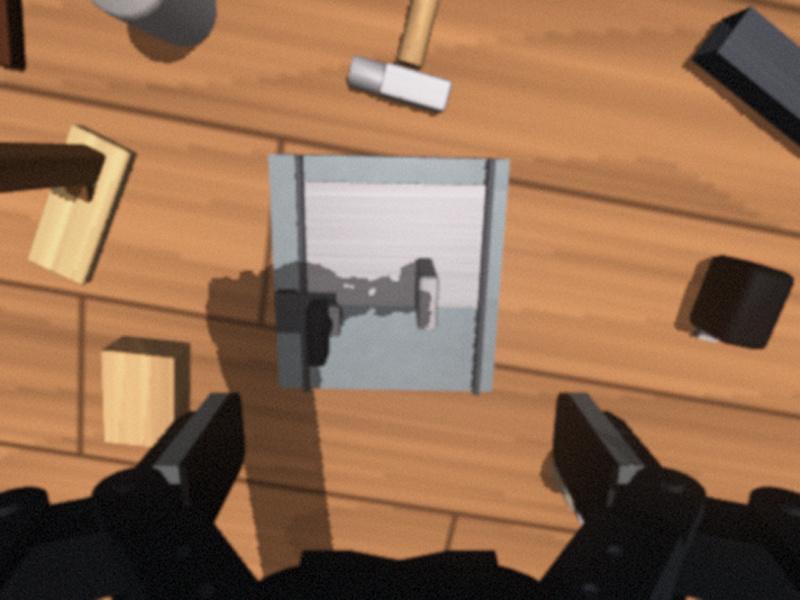

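The wrist view shows the box roof with corners near (270,155), (509,158), (493,392) and (280,390), the wing at (320,330), and the tab at (428,290). The wooden block with its dark handle is at the left. I'll enlarge it to measure.

```bash
python3 - <<'E'
import cv2
i=cv2.imread("pics/w1.png"); c=i[92:258,165:333]; cv2.imwrite("pics/w1c.png",cv2.resize(c,None,fx=3.6,fy=3.6,interpolation=cv2.INTER_CUBIC))
c=i[70:190,0:95]; cv2.imwrite("pics/w1d.png",cv2.resize(c,None,fx=5,fy=5,interpolation=cv2.INTER_CUBIC))
E
```

```text
(no output)
```

View pics/w1c.png

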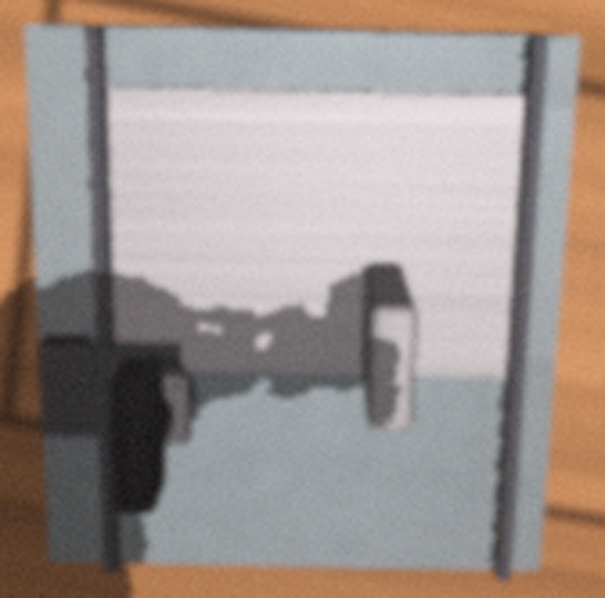

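View pics/w1d.png

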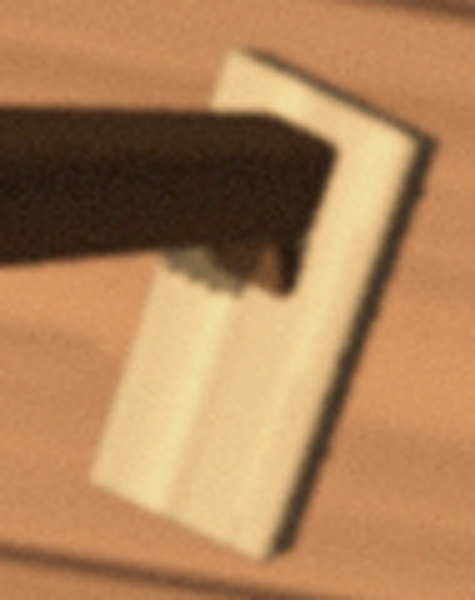

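```bash
cat >> h.py <<'E'
def wcam(c,T):
    M=np.linalg.inv(T@c["tool_from_camera"]); d=dict(c); d["rvec"]=cv2.Rodrigues(M[:3,:3])[0]; d["tvec"]=M[:3,3]; return d
E
python3 - <<'E'
from h import *
np.set_printoptions(suppress=True,precision=2)
C=cams(); C["w"]=wcam(ctrl.capture("wrist"),np.load("T1.npy"))
def S(l): return [(a,b,c,185+u/6.4,160+v/6.4) for a,b,c,u,v in l]
def W(l): return [(a,b,c,165+u/3.6,92+v/3.6) for a,b,c,u,v in l]
def V(l): return [(a,b,c,u/5,70+v/5) for a,b,c,u,v in l]
w=W([(100,95,83,25,25),(100,-95,83,580,37),(-100,-95,83,542,570),(-100,95,83,48,562),(22,-23,161,372,305),(22,-37,161,415,305),(-18,-23,161,370,428),(-18,-37,161,410,428),(-49,57,156,118,512),(-49,43,156,157,510)])
p,r=fit({"w":w},C,[521,19,.18]);print("box",p);print(r)
v=V([(70,28,18,233,48),(70,-28,18,420,140),(-70,-28,18,270,560),(-70,28,18,90,485)])
q,r=fit({"w":v},C,[522,314,-.3]);print("blk",q);print(r)
print("wing",place(p,[-26,50,146]),"tab",place(p,[2,-30,161]),"berth",place(p,[-4,-30,4]),"grip",place(q,[45,0,135]))
E
```

```text
box [522.56  16.19   0.16]
[[-0.14 -0.51]
 [-0.09 -0.79]
 [-0.75 -0.66]
 [ 0.67 -0.73]
 [-0.04 -0.29]
 [ 1.03 -0.05]
 [-0.58  0.75]
 [ 0.94  0.97]
 [-1.27  0.33]
 [ 0.12  1.1 ]]
blk [522.76 309.67  -0.3 ]
[[-0.45 -0.68]
 [ 0.53  0.04]
 [ 0.05  1.39]
 [-0.11 -0.17]]
wing [[488.9  61.4 146. ]] tab [[529.32 -13.1  161.  ]] berth [[523.4  -14.06   4.  ]] grip [[565.82 296.58 135.  ]]
```

```bash
python3 -m jog '[[-1,-1,1,0,0,-10.5],[-2,-2,2,0,0,-21],[-3,-3,3,0,0,-31.5],[-4,-4,4,0,0,-42],[-5,-5,5,0,0,-52.5],[-5.8,-5.8,6,0,0,-63],[-5.8,-5.8,7,0,0,-73.5],[-5.8,-5.8,8,0,0,-84]]'; python3 - <<'E'
from h import *
print(ctrl.read_state()["joint_pos"]);T=pose();print(T.round(3)); print(np.arctan2(T[1,0],T[0,0]))
E
```

```text
clock: 3.45
ee_pos: [489.7, 60.5, 281.2]
orientation: [0.679, 0.735, -0.0, 0.001]
contact_force: [0.2, -1.7, -0.4]
gripper_width: 0.998
[ 0.85293283  0.33901672 -1.23626105  1.8492156   0.34542734  1.19811283
 -0.4156307 ]
[[-7.90000e-02  9.97000e-01  1.00000e-03  4.89679e+02]
 [ 9.97000e-01  7.90000e-02 -1.00000e-03  6.05080e+01]
 [-1.00000e-03  0.00000e+00 -1.00000e+00  2.81166e+02]
 [ 0.00000e+00  0.00000e+00  0.00000e+00  1.00000e+00]]
1.6501522082336257
```

```bash
python3 -m jog '[[0,0,0.5,0,0,-10.6],[0,0,1,0,0,-21.2],[0,0,1.5,0,0,-31.8],[0,0,2,0,0,-42.4],[0,0,2.5,0,0,-53],[0,0,3,0,0,-63.6],[0,0,3.5,0,0,-74.2],[0,0,4,0,0,-84.8]]' 0; python3 - <<'E'
from h import *
s=ctrl.read_state();T=pose();print(s["clock"],s["joint_pos"],T.round(3),np.arctan2(T[1,0],T[0,0]))
c=ctrl.capture("wrist");cv2.imwrite("pics/w2.png",cv2.resize(c["img"][:,:,::-1],(800,600),interpolation=cv2.INTER_CUBIC));np.save("T2.npy",T)
d=wcam(c,T); p=[522.56,16.19,.16]
print(proj(d,place(p,[[-26+a,50+b,156] for a in(-23,23) for b in(-7,7)]))*800/512)
E
```

```text
clock: 4.45
ee_pos: [489.8, 60.4, 241.0]
orientation: [0.006, 1.0, -0.0, -0.0]
contact_force: [-0.4, -0.2, 0.9]
gripper_width: 0.5
4.45 [ 0.92869592  0.61526713 -1.48777537  1.8971518   0.64925316  1.25904821
  0.78949974] [[-1.00000e+00  1.20000e-02 -0.00000e+00  4.89817e+02]
 [ 1.20000e-02  1.00000e+00 -0.00000e+00  6.04080e+01]
 [ 0.00000e+00 -0.00000e+00 -1.00000e+00  2.41002e+02]
 [ 0.00000e+00  0.00000e+00  0.00000e+00  1.00000e+00]] 3.1298482349709214
[[379.00791498 264.25150843]
 [409.05675072 259.13765965]
 [396.1955964  356.21700264]
 [424.78070688 351.60756563]]
```

View pics/w2.png

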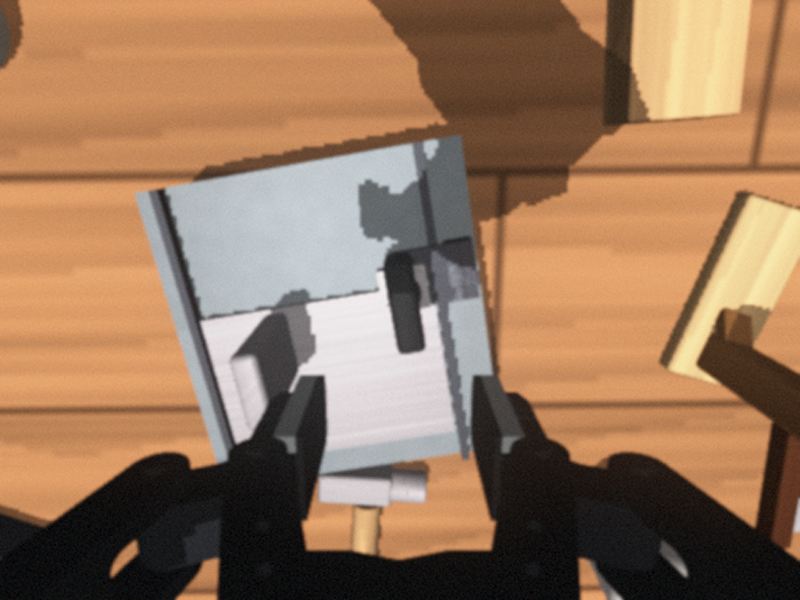

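The wing top lies at about (385–425, 252–352), 1–3 mm from the prediction. I'll descend onto it with a small correction.

```bash
python3 -m jog '[[0.2,0.15,1.5,0,0,-5],[0.2,0.15,3,0,0,-9.7],[0.2,0.15,4.5,0,0,-9.7],[0.2,0.15,6,0,0,-9.7],[0.2,0.15,7.5,0,0,-9.7],[0.2,0.15,8.7,0,0,-9.7],[0.2,0.15,9.3,0,0,-9.7],[0.2,0.15,9.3,0,0,-9.7]]' 0;  python3 - <<'E'
from h import *
s=ctrl.read_state();print(s["clock"],s["contact_force"],pose()[:3,3])
c=ctrl.capture("wrist");cv2.imwrite("pics/w3.png",cv2.resize(c["img"][:,:,::-1],(800,600),interpolation=cv2.INTER_CUBIC))
c=ctrl.capture("side");cv2.imwrite("pics/d3.png",cv2.resize(c["img"][150:275,215:350,::-1],None,fx=4.8,fy=4.8,interpolation=cv2.INTER_CUBIC))
E
```

```text
clock: 5.5
ee_pos: [487.5, 63.2, 148.1]
orientation: [-0.077, 0.997, 0.0, -0.0]
contact_force: [0.6, -0.6, -0.0]
gripper_width: 0.501
5.5 [ 0.60468994 -0.61409814 -0.03104155] [487.52923903  63.24214814 148.0645824 ]
```

View pics/w3.png

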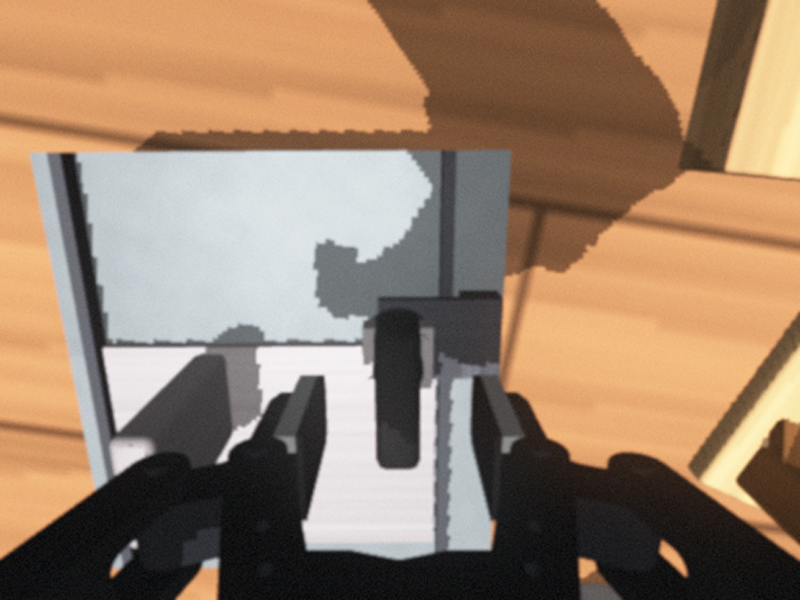

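View pics/d3.png

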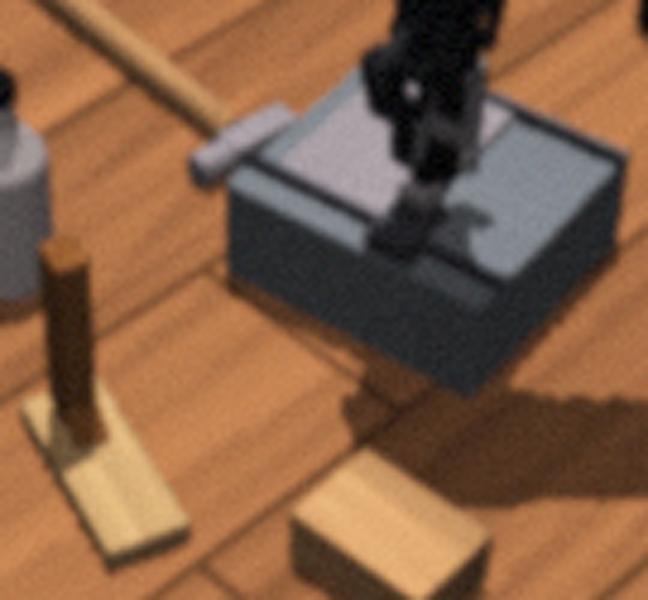

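```bash
python3 - <<'E'
from h import *
T=pose(); c=ctrl.capture("wrist"); d=wcam(c,T)
z=156
for dx in(-4,-2,0,2):
  print(dx,proj(d,[(T@[a+dx,b,148.1-z,1])[:3] for a in(23,-23) for b in(-7,7)]).round(1).ravel()*1.5625)
E
```

```text
-4 [377.03125 341.875   425.      341.875   378.59375 478.59375 422.96875
 478.59375]
-2 [376.875   335.3125  425.15625 335.3125  378.59375 473.125   422.96875
 473.125  ]
0 [376.875   328.90625 425.15625 328.90625 378.4375  467.5     423.125
 467.5    ]
2 [376.71875 322.34375 425.3125  322.34375 378.4375  462.03125 423.125
 462.03125]
```

```bash
python3 -m jog '[[0,0,0,0,0,0],[0,0,0,0,0,0],[0,0,0,0,0,0],[0,0,0,0,0,0],[0,0,0,0,0,0],[0,0,0,0,0,0],[0,0,0,0,0,0],[0,0,0,0,0,0]]' -1; python3 -m jog '[[0,0,-0.3,0,0,0],[0,0,-0.6,0,0,0],[0,0,-0.9,0,0,0],[0,0,-1.2,0,0,0],[0,0,-1.4,0,0,0],[0,0,-1.4,0,0,0],[0,0,-1.4,0,0,0],[0,0,-1.4,0,0,0]]'; 
```

```text
clock: 6.65
ee_pos: [487.7, 63.1, 148.3]
orientation: [-0.077, 0.997, 0.0, 0.0]
contact_force: [-0.0, 0.7, -0.0]
gripper_width: -0.002
clock: 7.65
ee_pos: [487.6, 63.1, 162.2]
orientation: [-0.077, 0.997, -0.0, -0.0]
contact_force: [0.1, -0.0, 0.6]
gripper_width: 0.001
```

```bash
python3 - <<'E'
from h import *
c=ctrl.capture("wrist");cv2.imwrite("pics/w4.png",cv2.resize(c["img"][:,:,::-1],(800,600),interpolation=cv2.INTER_CUBIC))
c=ctrl.capture("side");cv2.imwrite("pics/d4.png",cv2.resize(c["img"][150:250,255:355,::-1],None,fx=6,fy=6,interpolation=cv2.INTER_CUBIC))
E
```

```text
(no output)
```

View pics/w4.png

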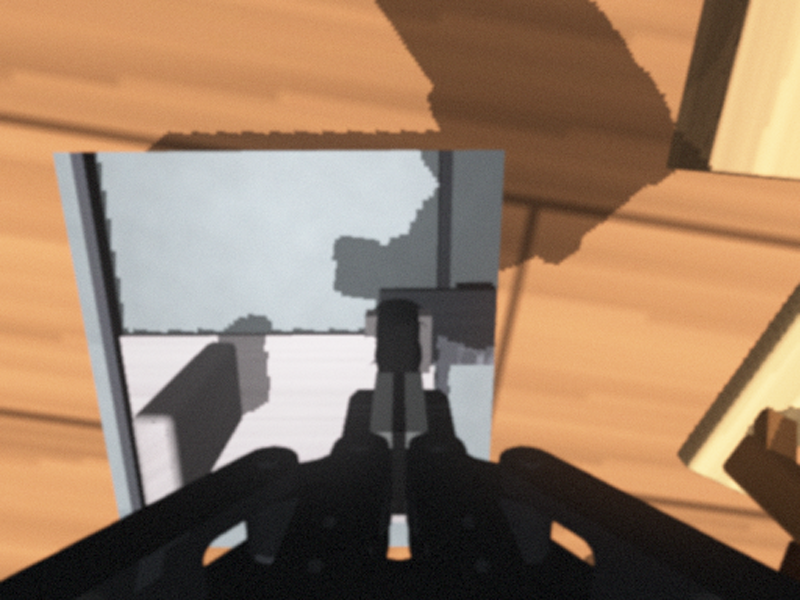

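View pics/d4.png

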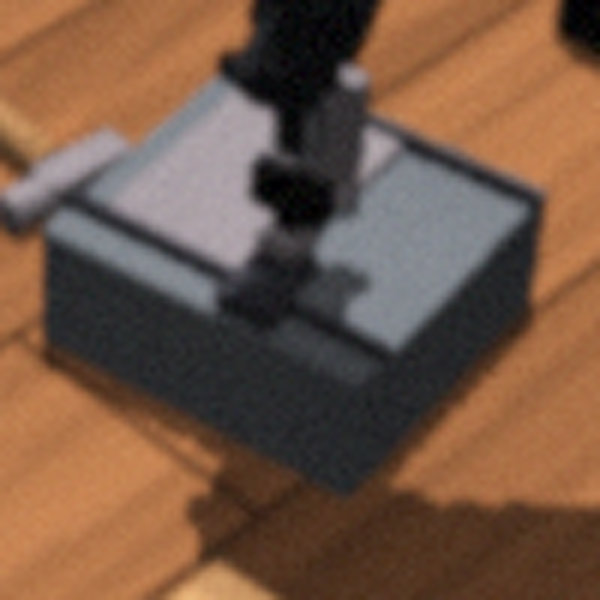

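```bash
python3 - <<'E'
from h import *
T=pose(); print(T.round(3)); c=ctrl.capture("wrist"); d=wcam(c,T)
for n,pt in dict(tcp=[0,0,0],tip=[0,0,19],tipfront=[11,0,19],tipback=[-11,0,19],p13=[11,0,6]).items(): print(n,proj(d,(T@[*pt,1])[:3])*1.5625)
for z in(156,150,146,140,130):
  p=[521,17.5,.16]
  print(z,(proj(d,place(p,[[-26+a,50+b,z] for a in(-23,23) for b in(-7,7)]))*1.5625).round().ravel())
print(place(p,[-26,50,146]))
s=ctrl.read_state();print(s["gripper_width"],s["contact_force"])
E
```

```text
[[-9.88000e-01 -1.53000e-01 -0.00000e+00  4.87602e+02]
 [-1.53000e-01  9.88000e-01 -0.00000e+00  6.31260e+01]
 [ 0.00000e+00  0.00000e+00 -1.00000e+00  1.62236e+02]
 [ 0.00000e+00  0.00000e+00  0.00000e+00  1.00000e+00]]
tcp [[400.79383123 389.63123067]]
tip [[400.54930218 366.04815111]]
tipfront [[400.59754536 336.4910393 ]]
tipback [[400.50265146 394.62960827]]
p13 [[400.76577795 350.18505559]]
156 [377. 314. 421. 313. 379. 443. 421. 443.]
150 [378. 308. 421. 308. 380. 434. 420. 434.]
146 [378. 305. 420. 304. 380. 428. 419. 428.]
140 [379. 300. 419. 300. 381. 420. 419. 420.]
130 [380. 292. 418. 292. 382. 407. 418. 407.]
[[487.3661803  62.7190908 146.       ]]
0.0024716408861339286 [-0.24112876 -0.96071023  0.31476223]
```

```bash
python3 - <<'E'
from h import *
T=pose(); C=cams()
for z in(19,10,0,-8,-15,-25): 
    a=proj(C["side"],(T@[0,0,z,1])[:3])[0]; b=proj(C["scene"],(T@[0,0,z,1])[:3])[0]
    print(z,(a-[255,150])*6,(b-[185,130])*8)
print((proj(C["side"],[[487.4,62.7,z] for z in(130,146,156)])-[255,150])*6)
i=C["scene"]["img"][130:205,185:275,::-1];cv2.imwrite("pics/s5.png",cv2.resize(i,None,fx=8,fy=8,interpolation=cv2.INTER_CUBIC))
E
```

```text
19 [292.78424654 190.38268925] [345.86148853 370.43305555]
10 [293.84587174 176.94787722] [345.04788723 359.15916537]
0 [295.03603155 161.88646653] [344.13477821 346.50641898]
-8 [295.99627758 149.73460267] [343.39728915 336.28719903]
-15 [296.84248271 139.02592055] [342.7468125  327.27369043]
-25 [298.06116082 123.6036123 ] [341.80907111 314.27961882]
[[292.16260963 209.7939217 ]
 [294.04018744 186.12860287]
 [295.22802938 171.15683554]]
```

View pics/s5.png

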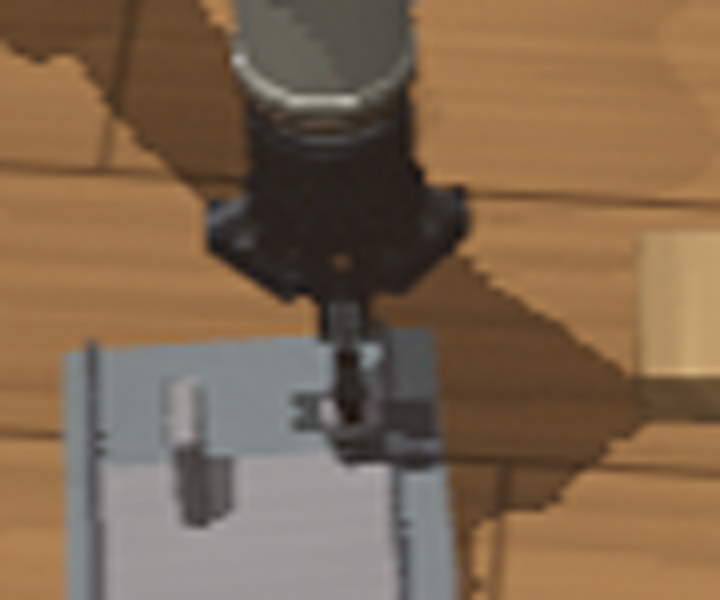

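The scene and side views both show the closed fingertips at tool z ≈ -5 mm instead of +19, so the real grasp point sits about 25 mm above the reported TCP. That explains closing over air above the wing. I'll regrip 24 mm deeper.

```bash
python3 -m jog '[[0,0,0,0,0,0],[0,0,0,0,0,0],[0,0,0.5,0,0,0],[0,0,1.3,0,0,0],[0,0,2.3,0,0,0],[0,0,3.3,0,0,0],[0,0,3.8,0,0,0],[0,0,3.8,0,0,0]]' 0; python3 -m jog '[[0,0,0,0,0,0],[0,0,0,0,0,0],[0,0,0,0,0,0],[0,0,0,0,0,0],[0,0,0,0,0,0],[0,0,0,0,0,0],[0,0,0,0,0,0],[0,0,0,0,0,0]]' -1
```

```text
clock: 8.9
ee_pos: [487.3, 63.2, 123.9]
orientation: [-0.077, 0.997, 0.0, -0.0]
contact_force: [0.2, -0.0, 0.4]
gripper_width: 0.497
clock: 9.9
ee_pos: [488.0, 63.1, 124.8]
orientation: [-0.077, 0.997, -0.0, 0.0]
contact_force: [-1.2, -1.1, 5.7]
gripper_width: 0.155
```

```bash
python3 -m jog '[[0,0,-0.3,0,0,0],[0,0,-0.6,0,0,0],[0,0,-0.9,0,0,0],[0,0,-1.2,0,0,0],[0,0,-1.4,0,0,0],[0,0,-1.4,0,0,0],[0,0,-1.4,0,0,0],[0,0,-1.4,0,0,0]]'
```

```text
clock: 10.9
ee_pos: [487.8, 63.0, 138.3]
orientation: [-0.077, 0.997, -0.0, 0.0]
contact_force: [4.6, 1.3, -8.4]
gripper_width: 0.15
```

```bash
python3 -m jog '[[0,0,0,0,0,8],[0,0,0,0,0,18],[0,0,0,0,0,28],[0,0,0,0,0,38],[0,0,0,0,0,48],[0,0,0,0,0,58],[0,0,0,0,0,68],[0,0,0,0,0,76]]';python3 - <<'E'
from h import *
print(ctrl.read_state()["joint_pos"],ctrl.read_state()["torque"])
E
```

```text
clock: 11.9
ee_pos: [488.7, 64.7, 138.9]
orientation: [0.555, 0.832, 0.002, 0.0]
contact_force: [6.2, 3.2, -9.1]
gripper_width: 0.151
[ 0.68063425  0.52862415 -1.07973757  2.00301548  0.57613837  0.95135889
 -0.30087962] [ 0.61758279 -1.47403153  0.08035069]
```

```bash
python3 -m jog '[[0,0,0.15,0,0,0],[0,0,0.3,0,0,0],[0,0,0.45,0,0,0],[0,0,0.5,0,0,0],[0,0,0.5,0,0,0],[0,0,0.5,0,0,0],[0,0,0.5,0,0,0],[0,0,0.5,0,0,0]]'; python3 -m jog '[[0,0,0,0,0,0],[0,0,0,0,0,0],[0,0,0,0,0,0],[0,0,0,0,0,0],[0,0,-1.5,0,0,0],[0,0,-4,0,0,0],[0,0,-7,0,0,0],[0,0,-9,0,0,0]]' 0;python3 - <<'E'
from h import *
T=pose();np.save("T5.npy",T)
c=ctrl.capture("wrist");cv2.imwrite("pics/w5.png",cv2.resize(c["img"][:,:,::-1],(800,600),interpolation=cv2.INTER_CUBIC))
E
```

```text
clock: 12.9
ee_pos: [488.8, 64.6, 133.8]
orientation: [0.553, 0.833, 0.002, 0.0]
contact_force: [7.1, 4.1, -6.7]
gripper_width: 0.15
clock: 13.9
ee_pos: [488.2, 63.5, 225.4]
orientation: [0.553, 0.833, 0.0, 0.001]
contact_force: [-0.5, 0.2, -0.4]
gripper_width: 0.499
```

View pics/w5.png

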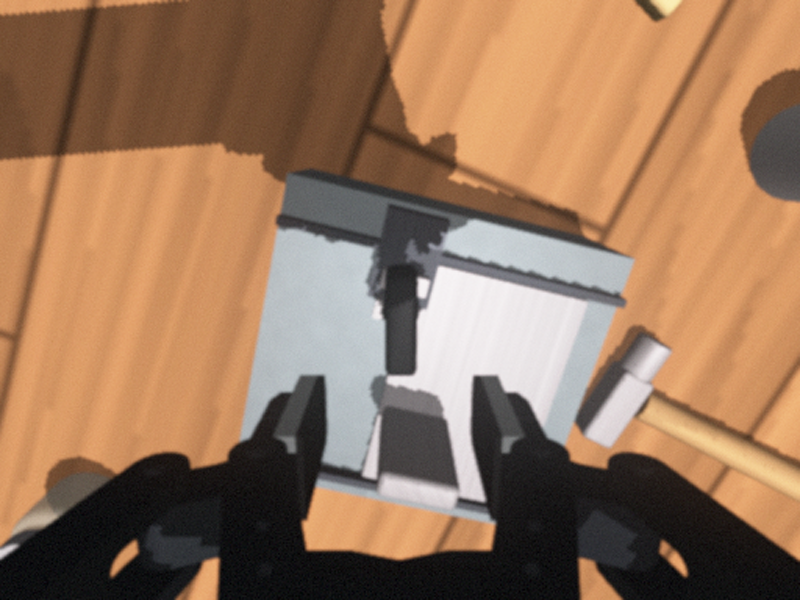

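The wing now sits crosswise and still lines up with the gripper after release: it runs from (400,268) to (400,372), so the twist is about 76° and parked. Next is the tab.

```bash
python3 -m jog '[[-1.5,0.1,0,0,0,-9.5],[-3,0.2,0,0,0,-19],[-4.5,0.3,0,0,0,-28.5],[-6,0.4,0,0,0,-38],[-7.5,0.6,0,0,0,-47.5],[-8.5,0.8,0,0,0,-57],[-8.5,0.8,0,0,0,-67],[-8.5,0.8,0,0,0,-76.3]]' 0;python3 - <<'E'
from h import *
T=pose();print(T.round(3),np.arctan2(T[1,0],T[0,0]))
c=ctrl.capture("wrist");cv2.imwrite("pics/w6.png",cv2.resize(c["img"][:,:,::-1],(800,600),interpolation=cv2.INTER_CUBIC))
d=wcam(c,T)
print((proj(d,place([522,17,.16],[[2+a,-30+b,161] for a in(-20,20) for b in(-7,7)]))*1.5625).round())
E
```

```text
clock: 14.95
ee_pos: [527.8, -12.5, 223.1]
orientation: [-0.082, 0.997, 0.0, -0.0]
contact_force: [0.6, -0.5, -0.5]
gripper_width: 0.5
[[-9.87000e-01 -1.63000e-01 -1.00000e-03  5.27805e+02]
 [-1.63000e-01  9.87000e-01  0.00000e+00 -1.25450e+01]
 [ 1.00000e-03  0.00000e+00 -1.00000e+00  2.23066e+02]
 [ 0.00000e+00  0.00000e+00  0.00000e+00  1.00000e+00]] -2.9781704780089986
[[384. 284.]
 [417. 284.]
 [384. 372.]
 [416. 372.]]
```

View pics/w6.png

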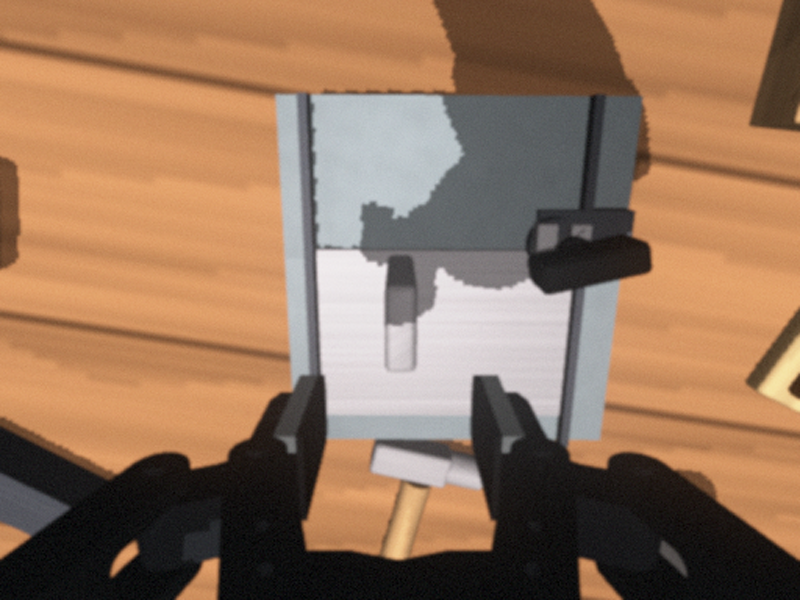

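The tab top is at (386–417, 285–372), which agrees with the prediction to within 2 px. I'll descend and grip it.

```bash
python3 -m jog '[[0,0,2,0,0,0],[0,0,4,0,0,0],[0,0,6,0,0,0],[0,0,8,0,0,0],[0,0,9.5,0,0,0],[0,0,10.5,0,0,0],[0,0,10.8,0,0,0],[0,0,10.8,0,0,0]]' 0; python3 -m jog '[[0,0,0,0,0,0],[0,0,0,0,0,0],[0,0,0,0,0,0],[0,0,0,0,0,0],[0,0,0,0,0,0],[0,0,0,0,0,0],[0,0,0,0,0,0],[0,0,0,0,0,0]]' -1
```

```text
clock: 16.0
ee_pos: [528.2, -12.0, 115.5]
orientation: [-0.079, 0.997, 0.0, 0.0]
contact_force: [0.2, -0.0, 0.9]
gripper_width: 0.501
clock: 17.0
ee_pos: [528.3, -11.7, 115.9]
orientation: [-0.079, 0.997, 0.0, 0.0]
contact_force: [-1.9, 1.8, 6.0]
gripper_width: 0.157
```

```bash
python3 -m jog '[[1,0,0,0,0,0],[2.4,0,0,0,0,0],[3.8,0,0,0,0,0],[5.2,0,0,0,0,0],[6.6,0,0,0,0,0],[8,0,0,0,0,0],[9.2,0,0,0,0,0],[9.8,0,0,0,0,0]]'; python3 -m jog '[[0,0,0,0,0,0],[0,0,0,0,0,0],[0,0,0,0,0,0],[0,0,0,0,0,0],[0,0,0,0,0,0],[0,0,-3,0,0,0],[0,0,-7,0,0,0],[0,0,-11,0,0,0]]' 0;python3 - <<'E'
from h import *
T=pose();print(T.round(3),np.arctan2(T[1,0],T[0,0]),ctrl.read_state()["joint_pos"])
c=ctrl.capture("wrist");cv2.imwrite("pics/w7.png",cv2.resize(c["img"][:,:,::-1],(800,600),interpolation=cv2.INTER_CUBIC))
d=wcam(c,T)
print((proj(d,place([522,17,.16],[[-96+a,-30+b,161] for a in(-20,20) for b in(-7,7)]))*1.5625).round())
E
```

```text
clock: 18.0
ee_pos: [431.3, -27.1, 116.0]
orientation: [-0.079, 0.997, 0.0, 0.001]
contact_force: [17.5, 7.0, -7.6]
gripper_width: 0.155
clock: 19.0
ee_pos: [430.9, -27.0, 226.0]
orientation: [-0.08, 0.997, 0.001, -0.0]
contact_force: [0.3, -1.5, 0.1]
gripper_width: 0.5
[[-9.87000e-01 -1.59000e-01 -1.00000e-03  4.30882e+02]
 [-1.59000e-01  9.87000e-01  3.00000e-03 -2.69600e+01]
 [ 1.00000e-03  3.00000e-03 -1.00000e+00  2.25976e+02]
 [ 0.00000e+00  0.00000e+00  0.00000e+00  1.00000e+00]] -2.981918497554826 [ 1.26512632  0.46044446 -1.5262987   2.04601589  0.50984124  1.12873618
  1.23949305]
[[381. 282.]
 [414. 282.]
 [381. 369.]
 [413. 369.]]
```

View pics/w7.png

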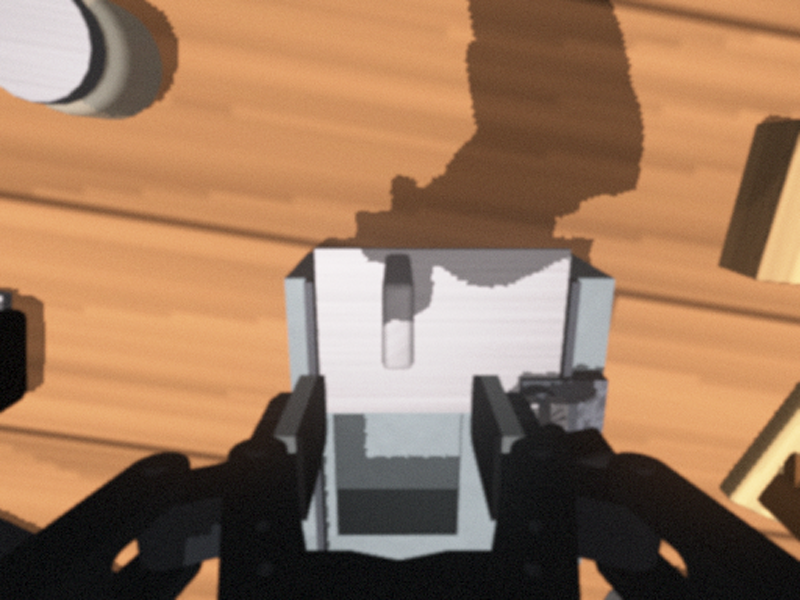

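The shutter is fully open: the tab is at (383–413, 283–368) as predicted, and the hatch is visible below it at (335–460, 413–530). Next I'll move above the wooden block.

```bash
python3 -m jog '[[-1.8,3,0,0,0,3],[-4.2,7,0,0,0,7],[-7.2,12,0,0,0,11],[-10.2,17,0,0,0,15],[-13.2,22,0,0,0,19],[-16,26,0,0,0,23],[-18,29,0,0,0,26.4],[-18.5,29.8,0,0,0,26.4]]' 0.4;python3 - <<'E'
from h import *
T=pose();print(T.round(3),np.arctan2(T[1,0],T[0,0]),ctrl.read_state()["joint_pos"]);np.save("T8.npy",T)
c=ctrl.capture("wrist");cv2.imwrite("pics/w8.png",cv2.resize(c["img"][:,:,::-1],(800,600),interpolation=cv2.INTER_CUBIC))
d=wcam(c,T)
q=[522.76,309.67,-.30]
print((proj(d,place(q,[[45+a,b,160] for a in(-15,15) for b in(-12,12)]))*1.5625).round())
print((proj(d,place(q,[[a,b,18] for a in(-70,70) for b in(-28,28)]))*1.5625).round())
E
```

```text
clock: 20.05
ee_pos: [566.1, 299.0, 224.8]
orientation: [0.149, 0.989, 0.001, -0.0]
contact_force: [0.1, -0.6, -0.4]
gripper_width: 0.698
[[-9.56000e-01  2.94000e-01 -1.00000e-03  5.66109e+02]
 [ 2.94000e-01  9.56000e-01  1.00000e-03  2.98988e+02]
 [ 1.00000e-03  1.00000e-03 -1.00000e+00  2.24827e+02]
 [ 0.00000e+00  0.00000e+00  0.00000e+00  1.00000e+00]] 2.8430402511521042 [ 0.15475394  0.66437491 -1.02897842  1.56218757  0.58795844  1.25383507
  0.30422792]
[[367. 291.]
 [423. 291.]
 [368. 357.]
 [422. 357.]]
[[352.  81.]
 [440.  81.]
 [356. 295.]
 [435. 295.]]
```

View pics/w8.png

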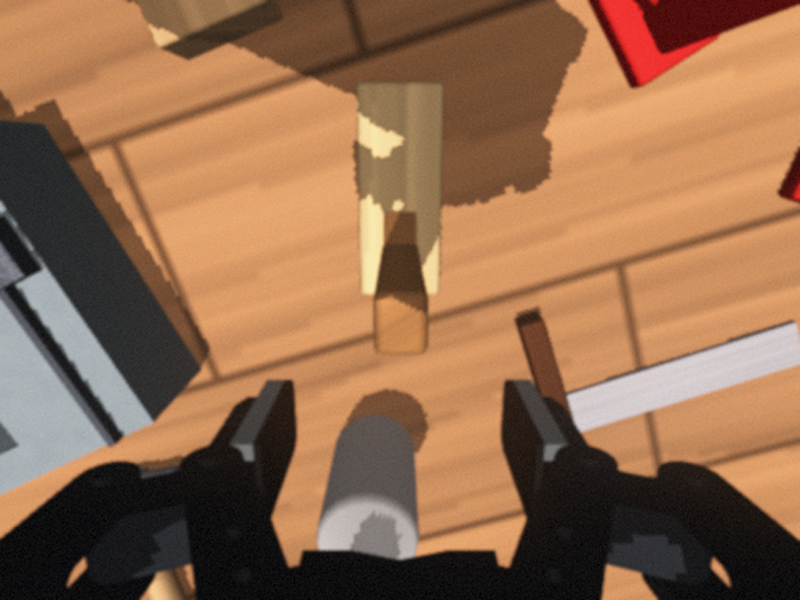

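The handle top (374–428, 297–353) is centred between the pads at column 400, and the sole (357–442, 83–293) is square to the tool. This is the wooden block; the red look-alikes are at top right. I'll descend and grip it.

```bash
python3 -m jog '[[0,0,2,0,0,0],[0,0,4,0,0,0],[0,0,6,0,0,0],[0,0,8,0,0,0],[0,0,10,0,0,0],[0,0,11,0,0,0],[0,0,11.3,0,0,0],[0,0,11.3,0,0,0]]' 0.4; python3 -m jog '[[0,0,0,0,0,0],[0,0,0,0,0,0],[0,0,0,0,0,0],[0,0,0,0,0,0],[0,0,0,0,0,0],[0,0,0,0,0,0],[0,0,0,0,0,0],[0,0,0,0,0,0]]' -1; python3 - <<'E'
from h import *
# coarse 2D feasibility: box frame x,z
import itertools
sole=[(-70,0),(70,0),(70,18),(-70,18)]
post=[(30,18),(60,18),(60,160),(30,160)]
brace=[(8,18),(30,18),(30,45)]
def pts(poly,n=8):
    o=[]
    for a,b in zip(poly,poly[1:]+poly[:1]):
        for t in np.linspace(0,1,n,endpoint=False): o.append((a[0]+(b[0]-a[0])*t,a[1]+(b[1]-a[1])*t))
    return o
B=np.array(pts(sole,40)+pts(post,40)+pts(brace,10))
def inter(x,z,th):
    X=x+B[:,0]*np.cos(th)-B[:,1]*np.sin(th); Z=z+B[:,0]*np.sin(th)+B[:,1]*np.cos(th)
    # clearance to solids: near roof x -100..-14 z 79..89 (shutter on top), far roof x 76..100 z79..83, floor z<4, walls
    def rect(x0,x1,z0,z1):
        dx=np.maximum(np.maximum(x0-X,X-x1),0);dz=np.maximum(np.maximum(z0-Z,Z-z1),0)
        d=np.hypot(dx,dz); ins=np.minimum(np.minimum(X-x0,x1-X),np.minimum(Z-z0,z1-Z))
        return np.where(d>0,d,-ins).min()
    return min(rect(-100,-14,79,89),rect(76,100,79,83),rect(-130,130,-20,4)+ (0),rect(-100,-96,0,83),rect(96,100,0,83))
# for each nose-insertion state find best x for given z, th
for th in (25,30,35,40,20,15,10,5,0):
    t=np.deg2rad(th); row=[]
    for z in range(4,130,6):
        best=max((inter(x,z,t),x) for x in range(-60,140,2))
        row.append(f"{z}:{best[0]:.0f}@{best[1]}")
    print(th,row)
E
```

```text
clock: 21.1
ee_pos: [566.9, 296.3, 112.7]
orientation: [0.15, 0.989, 0.0, 0.0]
contact_force: [-0.5, 0.7, 0.3]
gripper_width: 0.699
clock: 22.1
ee_pos: [567.1, 296.2, 112.9]
orientation: [0.15, 0.989, 0.0, 0.0]
contact_force: [0.4, 0.1, 4.9]
gripper_width: 0.274
25 ['4:-12@138', '10:-12@-50', '16:-12@-54', '22:-10@-60', '28:-6@138', '34:0@18', '40:6@8', '46:12@0', '52:12@0', '58:9@4', '64:8@16', '70:8@28', '76:8@42', '82:8@54', '88:9@66', '94:13@70', '100:16@74', '106:20@78', '112:25@80', '118:29@82', '124:34@84']
30 ['4:-12@138', '10:-11@-52', '16:-12@-52', '22:-12@-56', '28:-9@-60', '34:-5@138', '40:1@16', '46:7@8', '52:13@2', '58:11@10', '64:12@20', '70:12@30', '76:12@40', '82:11@50', '88:11@62', '94:13@68', '100:16@72', '106:20@76', '112:23@80', '118:27@82', '124:32@84']
35 ['4:-11@138', '10:-12@138', '16:-12@138', '22:-12@138', '28:-12@-58', '34:-10@138', '40:-4@138', '46:2@20', '52:8@18', '58:14@16', '64:15@22', '70:15@32', '76:15@40', '82:15@48', '88:15@56', '94:15@66', '100:17@70', '106:20@74', '112:23@78', '118:26@80', '124:30@82']
40 ['4:-11@138', '10:-12@138', '16:-12@138'
[... 811 characters left out ...]
@0', '40:18@-6', '46:16@-6', '52:11@-2', '58:6@2', '64:0@6', '70:-0@48', '76:-0@110', '82:2@60', '88:7@66', '94:12@70', '100:17@74', '106:22@78', '112:28@82', '118:33@84', '124:39@86']
5 ['4:-5@-60', '10:-0@20', '16:6@14', '22:12@8', '28:18@2', '34:22@-2', '40:19@-4', '46:16@-6', '52:10@-2', '58:4@2', '64:-0@44', '70:-0@138', '76:-0@-44', '82:1@58', '88:6@64', '94:12@68', '100:17@74', '106:23@76', '112:29@80', '118:34@82', '124:40@84']
0 ['4:-0@16', '10:6@10', '16:12@4', '22:18@-2', '28:20@-4', '34:20@-4', '40:20@-4', '46:15@0', '52:9@6', '58:3@12', '64:-1@138', '70:-0@68', '76:-0@68', '82:-1@138', '88:5@138', '94:11@138', '100:17@138', '106:23@138', '112:29@138', '118:35@138', '124:41@138']
```

```bash
python3 -m jog '[[0,0,-2,0,0,0],[0,0,-6,0,0,0],[0,0,-11,0,0,0],[0,0,-16,0,0,-0],[0,0,-20,0,-8,0],[0,0,-22.5,0,-17,0],[0,0,-22.5,0,-27,0],[0,0,-22.5,0,-37,0]]'; python3 - <<'E'
from h import *
T=pose();print(T.round(3),ctrl.read_state()["joint_pos"],ctrl.read_state()["torque"]);np.save("T9.npy",T)
C=cams()
for n in("scene","side"):cv2.imwrite(f"pics/{n}9.png",cv2.resize(C[n]["img"][:,:,::-1],(800,600),interpolation=cv2.INTER_CUBIC))
c=ctrl.capture("wrist");cv2.imwrite("pics/w9.png",cv2.resize(c["img"][:,:,::-1],(800,600),interpolation=cv2.INTER_CUBIC))
E
```

```text
clock: 23.1
ee_pos: [566.0, 296.0, 339.1]
orientation: [0.143, 0.937, -0.047, 0.317]
contact_force: [-0.4, -0.3, -3.9]
gripper_width: 0.276
[[-7.59000e-01  2.97000e-01  5.80000e-01  5.65958e+02]
 [ 2.37000e-01  9.55000e-01 -1.79000e-01  2.95975e+02]
 [-6.07000e-01  2.00000e-03 -7.95000e-01  3.39069e+02]
 [ 0.00000e+00  0.00000e+00  0.00000e+00  1.00000e+00]] [-0.0234697   0.29364826 -0.9754864   1.84863908  0.99009035  1.12566717
 -0.14267104] [ 0.2228775   0.96048623 -0.02858387]
```

View pics/side9.png

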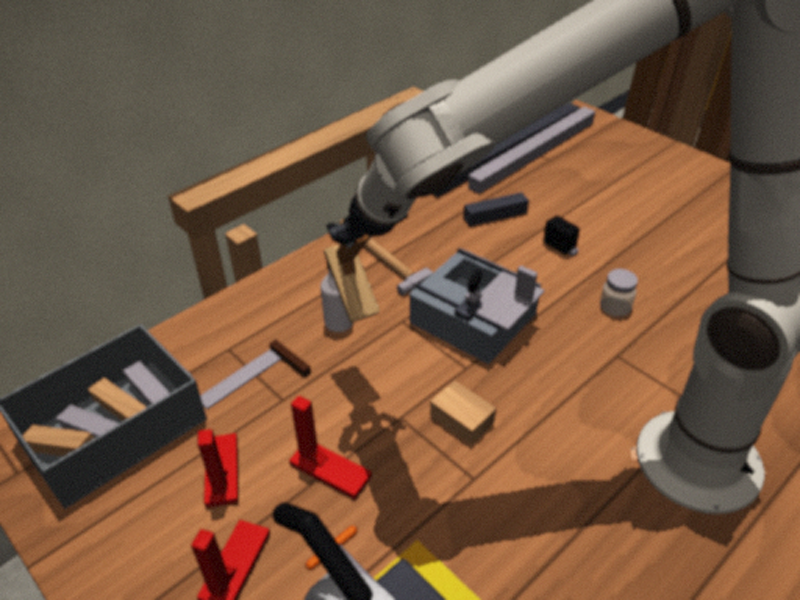

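View pics/w9.png

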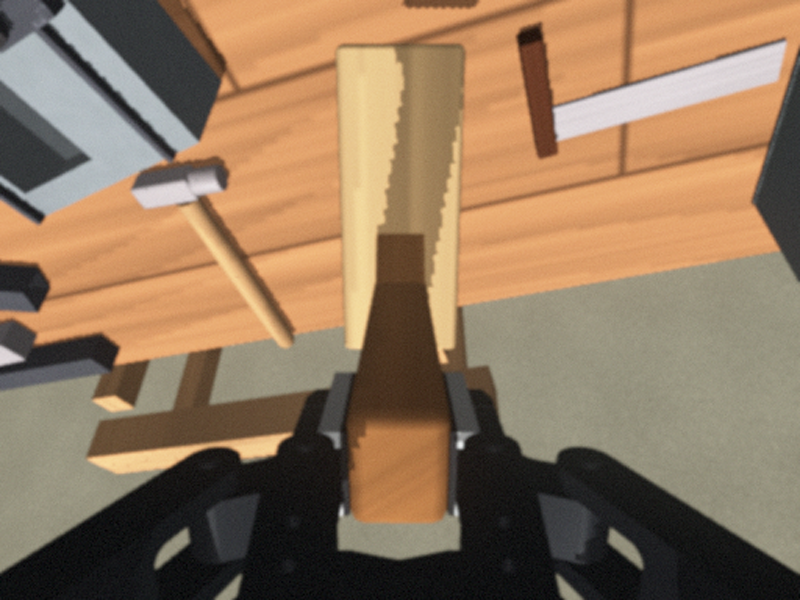

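```bash
python3 - <<'E'
from h import *
np.set_printoptions(suppress=True,precision=2)
c=ctrl.capture("wrist"); M=np.linalg.inv(c["tool_from_camera"]); d=dict(c); d["rvec"]=cv2.Rodrigues(M[:3,:3])[0]; d["tvec"]=M[:3,3]
P=np.array([(-70,-28,18),(-70,28,18),(70,-28,18),(30,-12,160),(30,12,160),(60,-12,160),(60,12,160)],float)
U=np.array([(338,46),(463,46),(347,348),(352,418),(447,418),(352,522),(447,522)])/1.5625
B=np.diag([-1.,1,-1])
def f(v): return (proj(d,P@(R.from_rotvec(v[3:]).as_matrix()@B).T+v[:3])-U).ravel()
s=least_squares(f,[46,0,113,0,0,0],loss="soft_l1"); v=s.x
print(v[:3],np.degrees(v[3:])); print(f(v).reshape(-1,2))
# TCP in block frame
Rb=R.from_rotvec(v[3:]).as_matrix()@B; print("TCP in block",-Rb.T@v[:3])
E
```

```text
[ 45.3    0.2  119.04] [-0.44  1.75 -0.25]
[[-1.32  0.69]
 [ 1.07  0.22]
 [-0.01 -1.85]
 [-2.23 -0.05]
 [ 1.79 -0.03]
 [ 0.3  -0.03]
 [-0.2   0.09]]
TCP in block [ 41.63   0.53 120.37]
```

```bash
cat >> h.py <<'E'
BOX=[522.,17.,.16]
def tgt(x,z,th,y=-30,tb=(45,0,114)):
    t=np.deg2rad(th); Rb=(R.from_euler("z",BOX[2])*R.from_euler("y",-t)).as_matrix()
    T=np.eye(4); o=place(BOX,[x,y,z])[0]; T[:3,:3]=Rb@np.diag([-1.,1,-1]); T[:3,3]=o+Rb@np.array(tb); return T
def rows(wps,T0=None):
    T0=pose() if T0 is None else T0
    for w in wps:
        D=np.linalg.inv(T0)@tgt(*w)
        print(w,(D[:3,3]/10).round(2),np.degrees(R.from_matrix(D[:3,:3]).as_rotvec()).round(1),tgt(*w)[:3,3].round())
E
python3 - <<'E'
from h import *
rows([(92,200,37),(92,140,37)])
E
```

```text
(92, 200, 37) [ -7.38 -27.99   8.02] [-16.   -0.2 -21.1] [585.  -3. 318.]
(92, 140, 37) [ -3.78 -27.98  12.82] [-16.   -0.2 -21.1] [585.  -3. 258.]
```

```bash
python3 -m jog '[[-0.7,-2.8,0.8,-1.6,0,-2],[-1.8,-7,2,-4,0,-5],[-3.1,-12,3.4,-7,0,-9],[-4.5,-17,4.9,-10,0,-13],[-5.8,-22,6.3,-13,-0.1,-17],[-6.8,-26,7.4,-15,-0.2,-20],[-7.4,-28,8,-16,-0.2,-21.1],[-7.4,-28,8,-16,-0.2,-21.1]]'; python3 - <<'E'
from h import *
print(ctrl.read_state()["joint_pos"])
T=pose();np.save("T10.npy",T);print(T.round(3))
c=ctrl.capture("wrist");cv2.imwrite("pics/w10.png",cv2.resize(c["img"][:,:,::-1],(800,600),interpolation=cv2.INTER_CUBIC))
d=wcam(c,T)
print((proj(d,place(BOX,[[a,b,83] for a in(-14,76) for b in(-70,10)]))*1.5625).round())
rows([(88,130,37),(76,110,37),(60,92,37),(44,78,37)])
E
```

```text
clock: 24.3
ee_pos: [580.1, 39.6, 313.9]
orientation: [-0.065, 0.949, 0.025, 0.307]
contact_force: [1.1, 0.4, -2.3]
gripper_width: 0.272
[ 0.46815838 -0.06896908 -0.53127327  2.16551528 -0.19943556  0.4175892
  1.79048924]
[[-8.03000e-01 -1.39000e-01  5.79000e-01  5.80134e+02]
 [-1.07000e-01  9.90000e-01  8.80000e-02  3.96230e+01]
 [-5.86000e-01  9.00000e-03 -8.10000e-01  3.13854e+02]
 [ 0.00000e+00  0.00000e+00  0.00000e+00  1.00000e+00]]
[[ 218. -118.]
 [ 386. -123.]
 [ 261.   66.]
 [ 392.   63.]]
(88, 130, 37) [ 4.22 -3.7   5.04] [-0.6 -1.1 -1.2] [581.  -4. 248.]
(76, 110, 37) [ 6.37 -3.73  5.96] [-0.6 -1.1 -1.2] [570.  -6. 228.]
(60, 92, 37) [ 8.72 -3.78  6.48] [-0.6 -1.1 -1.2] [554.  -8. 210.]
(44, 78, 37) [10.83 -3.82  6.67] [-0.6 -1.1 -1.2] [538. -11. 196.]
```

View pics/w10.png

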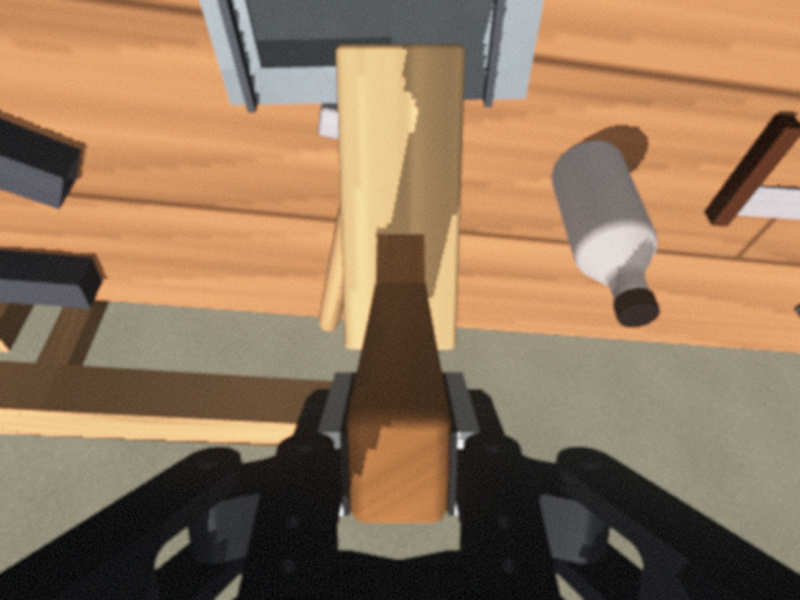

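The move lagged because joint speed slowed it, and it is about 4 cm short. I'll finish the sideways part and watch joint 6.

```bash
python3 -m jog '[[0,-0.6,0,0,0,0],[0,-1.3,0,-0.2,-0.3,-0.3],[0,-2,0,-0.4,-0.6,-0.6],[0,-2.7,0,-0.6,-1,-1.2],[0,-3.3,0,-0.6,-1,-1.2],[0,-3.7,0,-0.6,-1,-1.2],[0,-3.7,0,-0.6,-1,-1.2],[0,-3.7,0,-0.6,-1,-1.2]]'; python3 - <<'E'
from h import *
print(ctrl.read_state()["joint_pos"])
T=pose();np.save("T11.npy",T);print(T.round(3))
rows([(92,150,37),(92,140,37),(88,130,37),(76,110,37),(60,92,37),(44,78,37)])
E
```

```text
clock: 25.35
ee_pos: [583.2, 5.6, 311.9]
orientation: [-0.076, 0.946, 0.028, 0.314]
contact_force: [0.4, -0.0, -2.0]
gripper_width: 0.273
[ 0.47085242 -0.06071773 -0.43792005  2.17443698 -0.3581238   0.41212778
  2.04140395]
[[-7.91000e-01 -1.62000e-01  5.90000e-01  5.83169e+02]
 [-1.27000e-01  9.87000e-01  1.00000e-01  5.61800e+00]
 [-5.98000e-01  4.00000e-03 -8.01000e-01  3.11857e+02]
 [ 0.00000e+00  0.00000e+00  0.00000e+00  1.00000e+00]]
(92, 150, 37) [ 2.56 -0.92  3.55] [ 0.3 -0.3 -0. ] [585.  -3. 268.]
(92, 140, 37) [ 3.15 -0.92  4.35] [ 0.3 -0.3 -0. ] [585.  -3. 258.]
(88, 130, 37) [ 4.07 -0.93  4.91] [ 0.3 -0.3 -0. ] [581.  -4. 248.]
(76, 110, 37) [ 6.23 -0.93  5.79] [ 0.3 -0.3 -0. ] [570.  -6. 228.]
(60, 92, 37) [ 8.59 -0.93  6.28] [ 0.3 -0.3 -0. ] [554.  -8. 210.]
(44, 78, 37) [10.71 -0.94  6.44] [ 0.3 -0.3 -0. ] [538. -11. 196.]
```

```bash
python3 -m jog '[[0.3,-0.2,0.4,0,0,0],[0.8,-0.5,1.1,0,0,0],[1.4,-0.9,2,0,0,0],[2.1,-0.9,2.9,0,0,0],[2.7,-0.9,3.7,0,0,0],[3.1,-0.9,4.3,0,0,0],[3.1,-0.9,4.3,0,0,0],[3.1,-0.9,4.3,0,0,0]]'; python3 - <<'E'
from h import *
print(ctrl.read_state()["joint_pos"],ctrl.read_state()["contact_force"])
T=pose();np.save("T12.npy",T);print(T.round(3))
rows([(92,140,37),(88,130,37),(76,110,37),(60,92,37),(44,78,37)])
C=cams()
cv2.imwrite("pics/s12.png",cv2.resize(C["scene"]["img"][130:230,175:295,::-1],None,fx=6,fy=6,interpolation=cv2.INTER_CUBIC))
cv2.imwrite("pics/d12.png",cv2.resize(C["side"]["img"][110:260,215:365,::-1],None,fx=4,fy=4,interpolation=cv2.INTER_CUBIC))
E
```

```text
clock: 26.35
ee_pos: [585.8, -3.2, 259.2]
orientation: [-0.076, 0.946, 0.027, 0.314]
contact_force: [1.1, -0.4, -2.3]
gripper_width: 0.276
[ 0.464113    0.02719024 -0.4318135   2.23320277 -0.41672625  0.27448341
  2.13479834] [ 1.06737978 -0.42984068 -2.30572265]
[[-7.91000e-01 -1.62000e-01  5.90000e-01  5.85758e+02]
 [-1.27000e-01  9.87000e-01  1.00000e-01 -3.19400e+00]
 [-5.99000e-01  4.00000e-03 -8.01000e-01  2.59166e+02]
 [ 0.00000e+00  0.00000e+00  0.00000e+00  1.00000e+00]]
(92, 140, 37) [0.09 0.01 0.06] [ 0.3 -0.2 -0. ] [585.  -3. 258.]
(88, 130, 37) [1.01 0.01 0.62] [ 0.3 -0.2 -0. ] [581.  -4. 248.]
(76, 110, 37) [3.17 0.   1.5 ] [ 0.3 -0.2 -0. ] [570.  -6. 228.]
(60, 92, 37) [ 5.53 -0.    1.99] [ 0.3 -0.2 -0. ] [554.  -8. 210.]
(44, 78, 37) [ 7.65 -0.    2.15] [ 0.3 -0.2 -0. ] [538. -11. 196.]
```

View pics/s12.png

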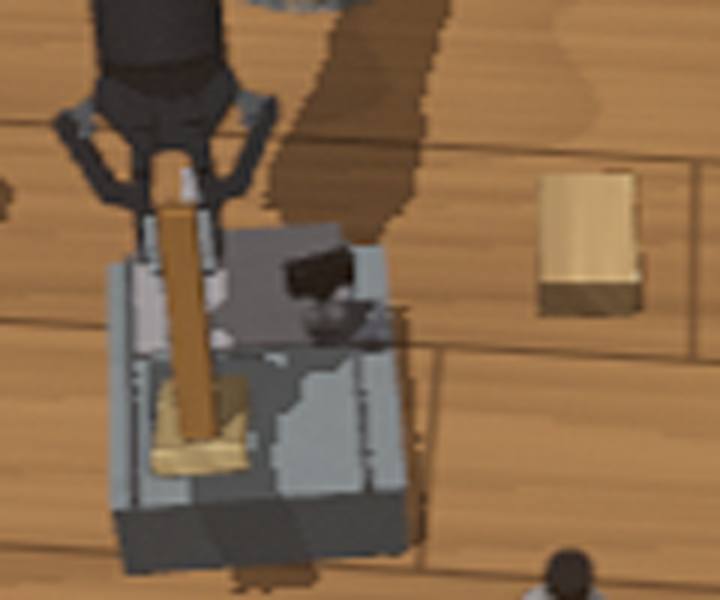

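View pics/d12.png

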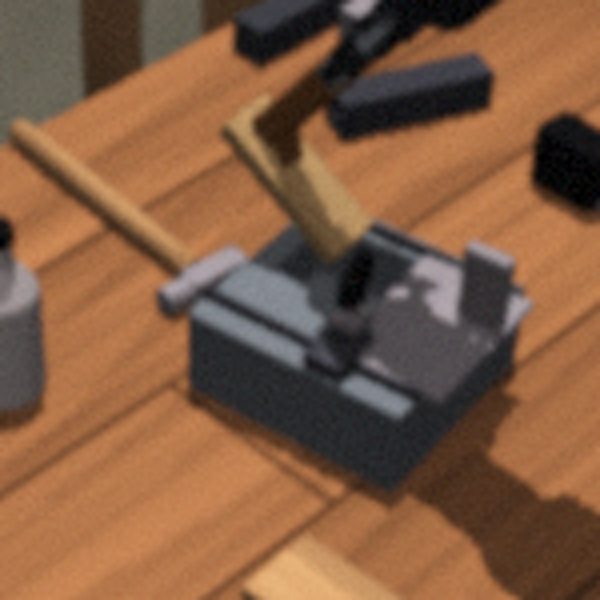

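Joint 6 is getting close to its limit (0.27 against 0.19). Before going further I'll fit a kinematic model to the logged poses so I can judge which tilts are reachable.

```bash
cat > kin.py <<'E'
import numpy as np, itertools
from scipy.optimize import least_squares
from scipy.spatial.transform import Rotation as R
def q2(qx): return R.from_quat(qx).as_matrix()
Q=[[1.53921647,0.50181714,-0.42678102,1.55146666,0.22076899,1.13830886,-0.21029558],
[0.64929513,0.3048044,-0.90639988,1.59404502,0.24487772,1.36243842,-1.67728682],
[0.85293283,0.33901672,-1.23626105,1.8492156,0.34542734,1.19811283,-0.4156307],
[0.92869592,0.61526713,-1.48777537,1.8971518,0.64925316,1.25904821,0.78949974],
[1.26512632,0.46044446,-1.5262987,2.04601589,0.50984124,1.12873618,1.23949305],
[0.15475394,0.66437491,-1.02897842,1.56218757,0.58795844,1.25383507,0.30422792],
[-0.0234697,0.29364826,-0.9754864,1.84863908,0.99009035,1.12566717,-0.14267104],
[0.46815838,-0.06896908,-0.53127327,2.16551528,-0.19943556,0.4175892,1.79048924],
[0.47085242,-0.06071773,-0.43792005,2.17443698,-0.3581238,0.41212778,2.04140395],
[0.464113,0.02719024,-0.4318135,2.23320277,-0.41672625,0.27448341,2.13479834],
[0.68063425,0.52862415,-1.07973757,2.00301548,0.57613837,0.95135889,-0.30087962]]
P=[[188.59,-621.29,222.27],[556.49,14.417,361.45],[489.679,60.508,281.166],[489.817,60.408,241.0],[430.88,-26.96,225.98],[566.1,298.99,224.83],[565.96,295.97,339.07],[580.134,39.623,313.854],[583.169,5.618,311.857],[585.758,-3.194,259.166],[488.7,64.7,138.9]]
def yaw(a): return np.array([[np.cos(a),np.sin(a),0],[np.sin(a),-np.cos(a),0],[0,0,-1.]])
RR=[q2([.98915,.146877,-.0001,-.00097]),yaw(np.arctan2(.178336,.98397)),yaw(1.6501522),yaw(3.12985),yaw(-2.98192),yaw(2.84304)]
RR+=[q2([.143,.937,-.047,.317]),q2([-.065,.949,.025,.307]),q2([-.076,.946,.028,.314]),q2([-.076,.946,.027,.314]),q2([.555,.832,.002,0])]
Q=np.array(Q);P=np.array(P)
def rz(a): return R.from_euler('z',a).as_matrix()
def ry(a): return R.from_euler('y',a).as_matrix()
def fk(q,v,s):
    c1,d1,d3,d5,d7,a3,a5,a7,c7,o2,o4,o6,a1=v
    M=rz(s[0]*q[0]+c1); p=np.array([0,0,d1]); p=p+M@[a1,0,0]
    M=M@ry(q[1]+o2)@rz(s[1]*q[2]); p=p+M@[a3,0,d3]
    M=M@ry(s[2]*q[3]+o4); p=p+M@[a5,0,d5]; M=M@rz(s[3]*q[4]); M=M@ry(s[4]*q[5]+o6); p=p+M@[a7,0,d7]
    return p,M@rz(s[5]*q[6]+c7)
def res(v,s):
    r=[]
    for q,p,Rm in zip(Q,P,RR):
        a,M=fk(q,v,s); r+=[*((a-p)/10), *((M-Rm).ravel()*20)]
    return np.array(r)
if __name__=="__main__":
    out=[]
    for s in itertools.product((1,-1),repeat=6):
        for c7 in (0,1.57,3.14,-1.57):
          for c1 in (0,1.57,):
            try: f=least_squares(res,[c1,340,400,400,250,0,0,0,c7,0,0,0,0],args=(s,),max_nfev=60,loss='soft_l1')
            except Exception: continue
            out.append((f.cost,s,f.x))
    out.sort(key=lambda t:t[0])
    for o in out[:4]: print(round(o[0],2),o[1],np.round(o[2],3))
    o=out[0]; print(np.round(res(o[2],o[1]).reshape(-1,12)[:,:3]*10,1))
    np.save("kin.npy",np.r_[o[2],o[1]])
E
time python3 kin.py
```

```text
1.28 (-1, -1, 1, -1, 1, -1) [-3.10000e-02  3.48614e+02  5.07604e+02  4.67634e+02  3.72297e+02
 -1.68760e+01  7.84000e+00 -1.20750e+01 -1.74388e+02  3.00000e-03
 -1.00000e-03 -0.00000e+00  4.62700e+00]
1.28 (-1, -1, 1, -1, 1, -1) [-3.10000e-02  3.48614e+02  5.07604e+02  4.67634e+02  3.72297e+02
 -1.68750e+01  7.84000e+00 -1.20750e+01  1.77470e+02  3.00000e-03
 -1.00000e-03 -0.00000e+00  4.62700e+00]
1.28 (-1, -1, 1, -1, 1, -1) [-6.31500e+00  3.48614e+02  5.07604e+02  4.67634e+02  3.72297e+02
 -1.68760e+01  7.84000e+00 -1.20750e+01 -4.74200e+00  3.00000e-03
 -1.00000e-03 -0.00000e+00  4.62700e+00]
1.28 (-1, 1, 1, -1, 1, -1) [-3.10000e-02  3.48614e+02 -5.07604e+02  4.67634e+02  3.72297e+02
  1.68750e+01  7.84000e+00 -1.20750e+01  1.54100e+00  3.14500e+00
  3.14100e+00 -6.28400e+00  4.62700e+00]
[[ 3.6  2.   1.2]
 [ 2.3  1.8 -3.1]
 [ 2.   0.2 -2. ]
 [ 0.2 -3.   0.6]
 [ 0.2 -1.5 -0.8]
 [ 2.  -1.2  3.6]
 [-3.2 -3.6 -2.7]
 [ 1.4  2.4 -0.7]
 [ 1.   1.9 -0.9]
 [-0.2  1.   1.5]
 [-0.5  3.   3.6]]
real	3m39.376s
user	3m38.852s
sys	0m0.099s
```

```bash
cat > ik.py <<'E'
from h import *
from kin import fk
K=np.load("kin.npy"); v=K[:13]; s=K[13:]
lo=np.array([-2.88,-.31,-1.54,.2,-1.41,.19,-2.57]); hi=np.array([2.88,2.03,1.56,2.42,4.55,2.02,2.57])
def solve(T,q0,j3=None):
    def f(q):
        if j3 is not None: q=np.r_[q[:2],j3,q[2:]]
        p,M=fk(q,v,s); return np.r_[(p-T[:3,3])/5,(M-T[:3,:3]).ravel()*20]
    if j3 is None: l,h,x=lo,hi,q0
    else: l,h,x=np.delete(lo,2),np.delete(hi,2),np.delete(q0,2)
    r=least_squares(f,np.clip(x,l+1e-3,h-1e-3),bounds=(l,h)); q=r.x if j3 is None else np.r_[r.x[:2],j3,r.x[2:]]
    return q,r.cost
if __name__=="__main__":
    np.set_printoptions(suppress=True,precision=2)
    q0=ctrl.read_state()["joint_pos"]
    W=[(92,140,37),(92,140,30),(70,100,30),(40,76,30),(40,76,26),(22,64,30),(10,58,30),(4,58,25),(0,52,26),(0,46,22),(-4,40,15),(-4,28,5),(-4,4,0)]
    for w in W:
        o=[]
        for j3 in (-1.5,-1.2,-.9,-.6,-.43,-.2,0,.3,.6,.9,1.2,1.5):
            q,c=solve(tgt(*w),q0,j3)
            if c<.5: o.append((j3,round(q[5],2),round(q[3],2),round(q[6],2)))
        print(w,o)
E
python3 ik.py
```

```text
(92, 140, 37) [(-1.5, np.float64(0.29), np.float64(2.23), np.float64(1.22)), (-1.2, np.float64(0.24), np.float64(2.24), np.float64(1.93)), (-0.9, np.float64(0.26), np.float64(2.24), np.float64(2.12)), (-0.6, np.float64(0.27), np.float64(2.24), np.float64(2.2)), (-0.43, np.float64(0.27), np.float64(2.24), np.float64(2.23)), (-0.2, np.float64(0.28), np.float64(2.24), np.float64(2.26)), (0, np.float64(0.28), np.float64(2.24), np.float64(2.28)), (0.3, np.float64(0.29), np.float64(2.24), np.float64(2.32)), (0.6, np.float64(0.3), np.float64(2.23), np.float64(2.36)), (0.9, np.float64(0.32), np.float64(2.23), np.float64(2.42)), (1.2, np.float64(0.35), np.float64(2.23), np.float64(2.53))]
(92, 140, 30) [(-1.5, np.float64(0.58), np.float64(2.09), np.float64(1.07)), (-1.2, np.float64(0.45), np.float64(2.1), np.float64(1.5)), (-0.9, np.float64(0.44), np.float64(2.1), np.float64(1.72)), (-0.6, np.float64(0.44), np.float64(2.11), np.float64(1.83)), (-0.43, np.float64(0.44), np.float64(2.11), np.float64(1.88)), (-0.2, np.float64(0.45), np.float64(2.11), np.float64(1.93)), (0, np.float64(0.45), np.f
[... 7177 characters left out ...]
1.84), np.float64(0.83)), (-1.2, np.float64(1.12), np.float64(1.84), np.float64(1.01)), (-0.9, np.float64(0.96), np.float64(1.84), np.float64(1.21)), (-0.6, np.float64(0.88), np.float64(1.85), np.float64(1.39)), (-0.43, np.float64(0.86), np.float64(1.85), np.float64(1.49)), (-0.2, np.float64(0.84), np.float64(1.85), np.float64(1.61)), (0, np.float64(0.83), np.float64(1.85), np.float64(1.71)), (0.3, np.float64(0.84), np.float64(1.85), np.float64(1.87)), (0.6, np.float64(0.88), np.float64(1.85), np.float64(2.03)), (0.9, np.float64(0.96), np.float64(1.84), np.float64(2.22)), (1.2, np.float64(1.12), np.float64(1.84), np.float64(2.41)), (1.5, np.float64(1.39), np.float64(1.83), np.float64(2.57))]
```

```bash
python3 - <<'E'
from h import *
rows([(92,140,33),(92,135,29.5),(84,120,29.5),(72,100,29.5)])
E
```

```text
(92, 140, 33) [-0.67  0.02  0.41] [ 0.2  3.8 -0. ] [594.  -2. 260.]
(92, 135, 29.5) [-1.04  0.01  1.15] [ 0.2  7.3 -0. ] [601.  -1. 256.]
(84, 120, 29.5) [0.5  0.01 1.88] [ 0.2  7.3 -0. ] [593.  -2. 241.]
(72, 100, 29.5) [2.66 0.01 2.76] [ 0.2  7.3 -0. ] [581.  -4. 221.]
```

```bash
python3 -m jog '[[-0.7,0,0.4,0,3.8,0],[-1,0,1.1,0.2,7.3,0],[-0.3,0,1.5,0.2,7.3,0],[0.5,0,1.9,0.2,7.3,0],[1.2,0,2.2,0.2,7.3,0],[2,0,2.5,0.2,7.3,0],[2.7,0,2.8,0.2,7.3,0],[2.7,0,2.8,0.2,7.3,0]]'; python3 - <<'E'
from h import *
print(ctrl.read_state()["joint_pos"],ctrl.read_state()["contact_force"])
T=pose();print(T.round(3))
C=cams()
cv2.imwrite("pics/s13.png",cv2.resize(C["scene"]["img"][150:230,175:275,::-1],None,fx=7,fy=7,interpolation=cv2.INTER_CUBIC))
cv2.imwrite("pics/d13.png",cv2.resize(C["side"]["img"][120:240,235:355,::-1],None,fx=5,fy=5,interpolation=cv2.INTER_CUBIC))
rows([(72,100,29.5),(56,86,29.5),(40,76,29),(28,68,29),(16,61,28.5)])
E
```

```text
clock: 27.45
ee_pos: [579.7, -4.1, 219.3]
orientation: [-0.077, 0.964, 0.021, 0.253]
contact_force: [-1.0, -0.0, -1.9]
gripper_width: 0.274
[ 0.40621206  0.11470625 -0.41187168  2.18274357 -0.11031235  0.34975415
  1.83298906] [-0.95425772 -0.01855344 -1.91869316]
[[-8.60000e-01 -1.59000e-01  4.84000e-01  5.79710e+02]
 [-1.38000e-01  9.87000e-01  7.90000e-02 -4.06200e+00]
 [-4.90000e-01  1.00000e-03 -8.71000e-01  2.19284e+02]
 [ 0.00000e+00  0.00000e+00  0.00000e+00  1.00000e+00]]
(72, 100, 29.5) [-0.08  0.   -0.07] [ 0.1 -0.  -0. ] [581.  -4. 221.]
(56, 86, 29.5) [2.01 0.   0.36] [ 0.1 -0.  -0. ] [565.  -6. 207.]
(40, 76, 29) [3.79 0.   0.48] [ 0.1  0.5 -0. ] [551.  -9. 198.]
(28, 68, 29) [5.23 0.   0.59] [ 0.1  0.5 -0. ] [539. -11. 190.]
(16, 61, 28.5) [6.52 0.   0.65] [ 0.1  1.  -0. ] [528. -12. 183.]
```

View pics/s13.png

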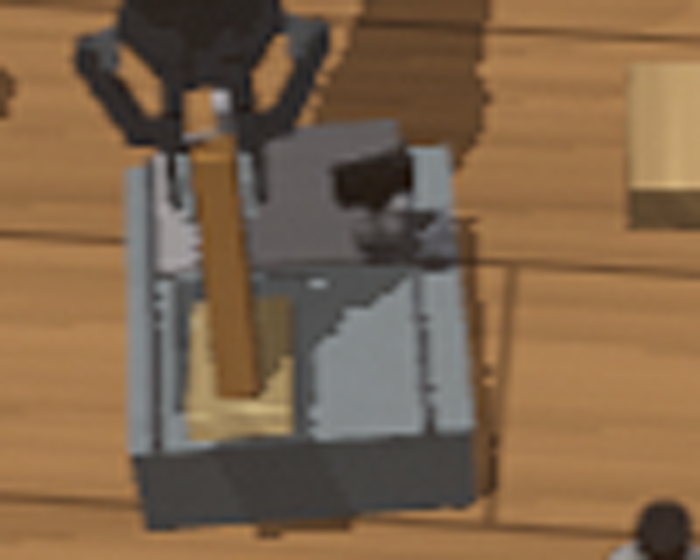

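View pics/d13.png

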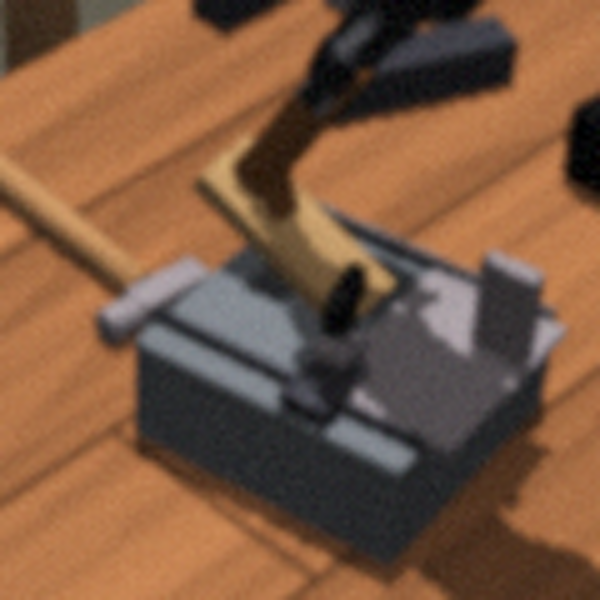

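I'll overlay the predicted block outline and the hatch edges to check the fit before feeding in.

```bash
cat >> h.py <<'E'
def blockT(tb=(45,0,114)):
    T=pose(); Rb=T[:3,:3]@np.diag([-1.,1,-1]); o=T[:3,3]-Rb@np.array(tb); return Rb,o
def overlay(name,out,win,f,tb=(45,0,114)):
    c=ctrl.capture(name); x0,y0,x1,y1=win
    im=cv2.resize(np.ascontiguousarray(c["img"][y0:y1,x0:x1,::-1]),None,fx=f,fy=f,interpolation=cv2.INTER_CUBIC)
    Rb,o=blockT(tb)
    def poly(P,col): 
        u=((proj(c,P)-[x0,y0]+.5)*f).astype(int); cv2.polylines(im,[u.reshape(-1,1,2)],True,col,1)
    for z in(0,18): poly(np.array([(-70,-28,z),(70,-28,z),(70,28,z),(-70,28,z)])@Rb.T+o,(0,0,255))
    poly(np.array([(30,-12,160),(60,-12,160),(60,12,160),(30,12,160)])@Rb.T+o,(255,0,0))
    poly(place(BOX,[(-14,-70,83),(76,-70,83),(76,10,83),(-14,10,83)]),(0,255,0))
    cv2.imwrite(out,im)
E
python3 - <<'E'
from h import *
overlay("scene","pics/o1.png",(175,140,275,225),7)
overlay("side","pics/o2.png",(235,120,355,240),5)
a=cv2.imread("pics/o1.png");b=cv2.imread("pics/o2.png")
Rb,o=blockT();print(o)
E
```

```text
[597.85239852  -1.07788318  99.29747707]
```

View pics/o1.png

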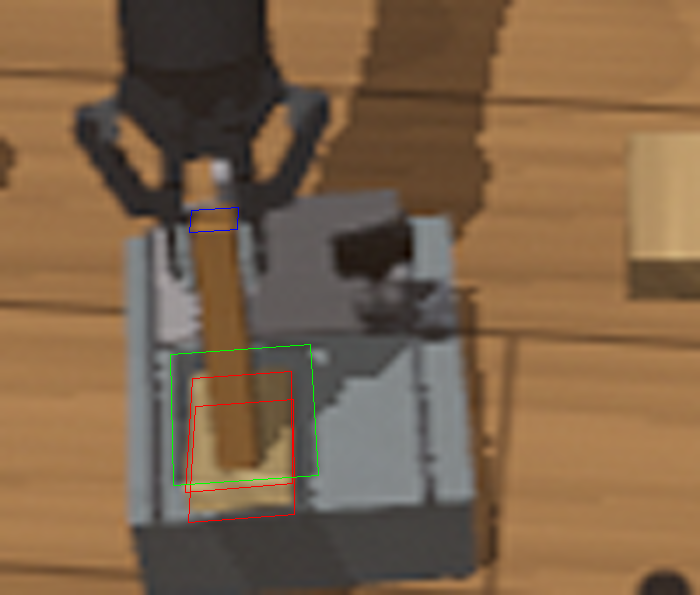

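View pics/o2.png

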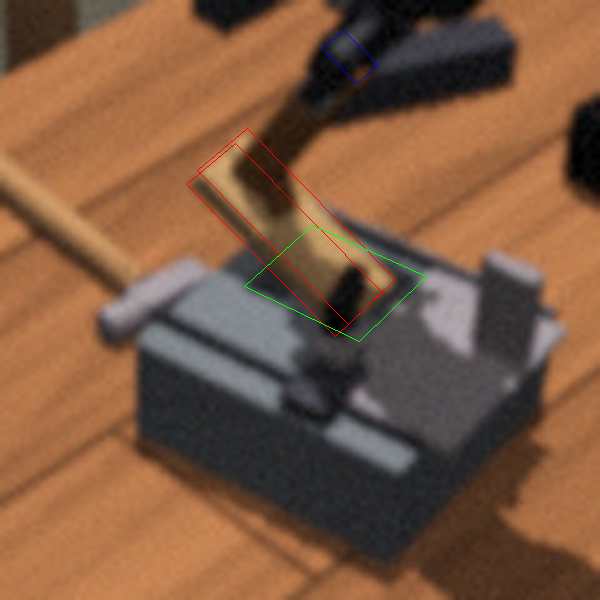

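```bash
python3 - <<'E'
from h import *
overlay("scene","pics/o3.png",(190,145,230,220),8)
a=cv2.imread("pics/o3.png")
c=ctrl.capture("scene"); b=cv2.resize(np.ascontiguousarray(c["img"][145:220,190:230,::-1]),None,fx=8,fy=8,interpolation=cv2.INTER_NEAREST)
cv2.imwrite("pics/o3.png",np.hstack([a,b]))
E
```

```text
(no output)
```

View pics/o3.png

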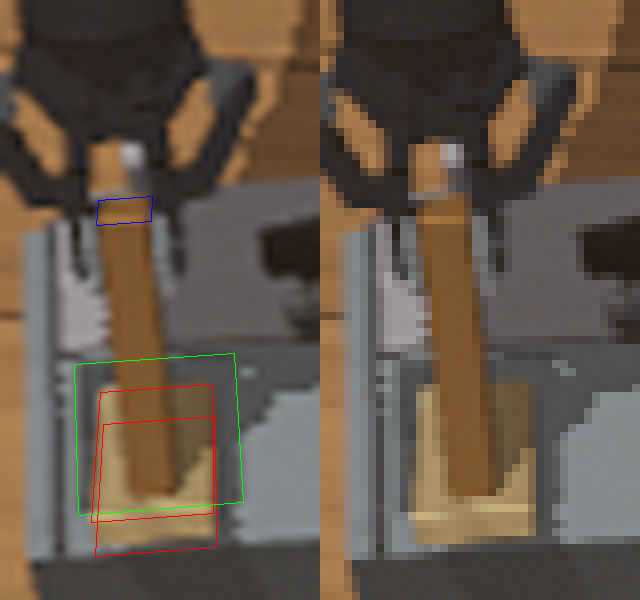

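The light line at row 218 marks the post top, and the outline agrees to within about 1 px. The orange above it is just table seen through the jaw gap. I'll feed in along the sole.

```bash
python3 -m jog '[[0.7,0,0.1,0,0,0],[1.5,0,0.25,0,0,0],[2.3,0,0.38,0,0,0],[3.1,0,0.45,0,0.3,0],[3.8,0,0.5,0,0.5,0],[4.5,0,0.54,0,0.5,0],[5.2,0,0.6,0,0.5,0],[5.2,0,0.6,0,0.5,0]]'; python3 - <<'E'
from h import *
print(ctrl.read_state()["joint_pos"],ctrl.read_state()["contact_force"])
overlay("scene","pics/o4.png",(175,140,275,225),7)
overlay("side","pics/o5.png",(235,120,355,240),5)
Rb,o=blockT();print(o, np.degrees(np.arccos(Rb[2,2])))
rows([(28,68,29),(20,63,28.5),(12,58.5,28),(4,54,26.5),(0,49,24),(-2,46,20),(-4,40,14)])
E
```

```text
clock: 28.75
ee_pos: [538.0, -10.8, 188.8]
orientation: [-0.077, 0.965, 0.021, 0.249]
contact_force: [0.7, -0.6, -2.7]
gripper_width: 0.272
[ 0.45719487  0.09572621 -0.43890874  2.28921198 -0.19267654  0.27474621
  1.93321397] [ 0.74407435 -0.58063239 -2.67019417]
[554.67274822  -8.07522763  68.03942823] 28.976761831339147
(28, 68, 29) [ 0.03  0.01 -0.01] [ 0. -0. -0.] [539. -11. 190.]
(20, 63, 28.5) [0.87 0.01 0.08] [ 0.   0.5 -0. ] [532. -12. 185.]
(12, 58.5, 28) [1.69 0.01 0.13] [ 0.  1. -0.] [525. -13. 180.]
(4, 54, 26.5) [2.31 0.01 0.26] [ 0.   2.5 -0. ] [520. -14. 176.]
(0, 49, 24) [2.42 0.01 0.73] [ 0.  5. -0.] [522. -13. 171.]
(-2, 46, 20) [1.99 0.01 1.3 ] [ 0.  9. -0.] [528. -12. 169.]
(-4, 40, 14) [1.39 0.   2.44] [ 0. 15. -0.] [539. -11. 162.]
```

View pics/o4.png

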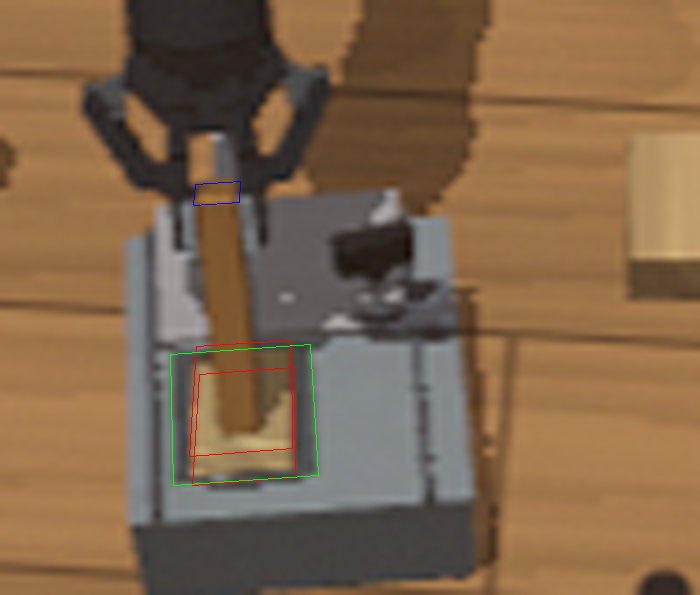

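View pics/o5.png

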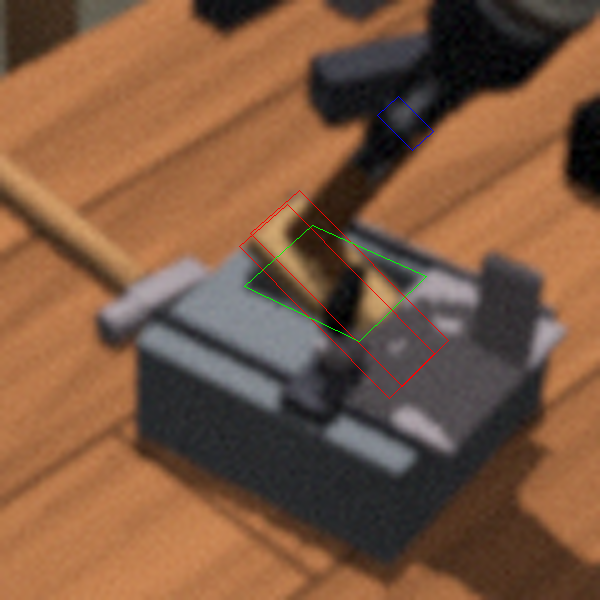

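The nose is going under the near roof freely, with no force rise. I'll continue and start levelling.

```bash
python3 -m jog '[[0.8,0,0.08,0,0.5,0],[1.6,0,0.13,0,1,0],[2.2,0,0.25,0,2.5,0],[2.4,0,0.7,0,5,0],[2,0,1.3,0,9,0],[2,0,1.3,0,9,0],[2,0,1.3,0,9,0],[2,0,1.3,0,9,0]]'; python3 - <<'E'
from h import *
print(ctrl.read_state()["joint_pos"],ctrl.read_state()["contact_force"])
Rb,o=blockT();print(o, np.degrees(np.arccos(Rb[2,2])))
overlay("side","pics/o6.png",(235,120,355,240),5)
rows([(-2,46,20),(-4,40,14),(-4,33,8),(-4,27,4),(-4,22,0),(-4,16,0)])
E
```

```text
clock: 29.85
ee_pos: [526.7, -12.6, 167.9]
orientation: [-0.079, 0.982, 0.014, 0.172]
contact_force: [-0.2, 0.1, -1.2]
gripper_width: 0.27
[ 0.35986     0.15988348 -0.37063659  2.20604158  0.00264233  0.44311167
  1.73187577] [-0.18721547  0.06357826 -1.15453285]
[523.21540397 -13.00168859  45.39235686] 19.920816191154586
(-2, 46, 20) [-0.13  0.   -0.  ] [ 0.1 -0.1 -0. ] [528. -12. 169.]
(-4, 40, 14) [-0.91 -0.    1.02] [ 0.1  5.9 -0. ] [539. -11. 162.]
(-4, 33, 8) [-1.77 -0.    2.33] [ 0.1 11.9 -0. ] [551.  -9. 152.]
(-4, 27, 4) [-2.27 -0.    3.39] [ 0.1 15.9 -0. ] [559.  -7. 144.]
(-4, 22, 0) [-2.76 -0.    4.41] [ 0.1 19.9 -0. ] [567.  -6. 136.]
(-4, 16, 0) [-2.55 -0.    4.97] [ 0.1 19.9 -0. ] [567.  -6. 130.]
```

View pics/o6.png

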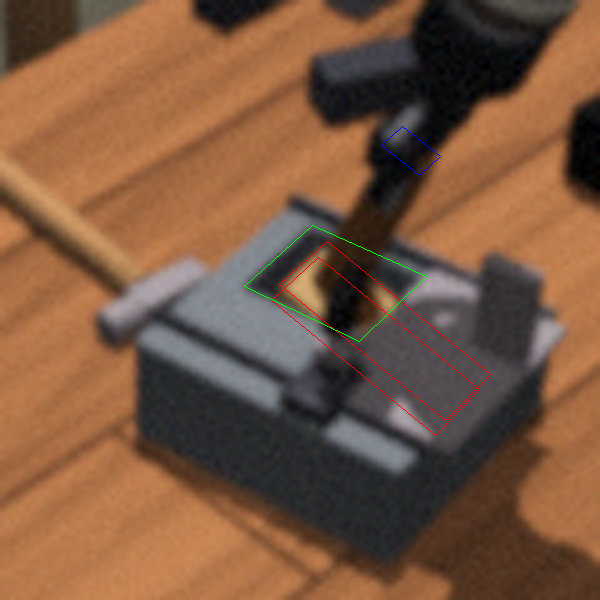

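```bash
python3 -m jog '[[-0.4,0,0.5,0,3,0],[-0.9,0,1.02,0.1,5.9,0],[-1.3,0,1.65,0.1,8.9,0],[-1.8,0,2.33,0.1,11.9,0],[-2.3,0,3.4,0.1,15.9,0],[-2.75,0,4.4,0.1,19.9,0],[-2.65,0,4.7,0.1,19.9,0],[-2.65,0,4.7,0.1,19.9,0]]'; python3 - <<'E'
from h import *
print(ctrl.read_state()["joint_pos"],ctrl.read_state()["contact_force"])
Rb,o=blockT();print(o, np.degrees(np.arccos(Rb[2,2])))
overlay("side","pics/o7.png",(235,120,355,240),5)
c=ctrl.capture("wrist");cv2.imwrite("pics/w14.png",cv2.resize(c["img"][:,:,::-1],(800,600),interpolation=cv2.INTER_CUBIC))
rows([(-4,12,0),(-4,6,0),(-4,3,0)])
E
```

```text
clock: 30.9
ee_pos: [567.1, -6.0, 132.6]
orientation: [-0.08, 0.997, -0.0, 0.0]
contact_force: [-1.5, 0.3, -2.5]
gripper_width: 0.275
[ 0.2025434   0.44547538 -0.30159114  1.84542971  0.16778733  0.8750373
  1.55135302] [-1.45507474  0.29867963 -2.50457532]
[522.69945182 -13.13721124  18.57800588] 0.02104350563466646
(-4, 12, 0) [0.   0.01 0.73] [-0.   0.1 -0. ] [567.  -6. 126.]
(-4, 6, 0) [0.   0.01 1.33] [-0.   0.1 -0. ] [567.  -6. 120.]
(-4, 3, 0) [0.   0.01 1.63] [-0.   0.1 -0. ] [567.  -6. 117.]
```

View pics/o7.png

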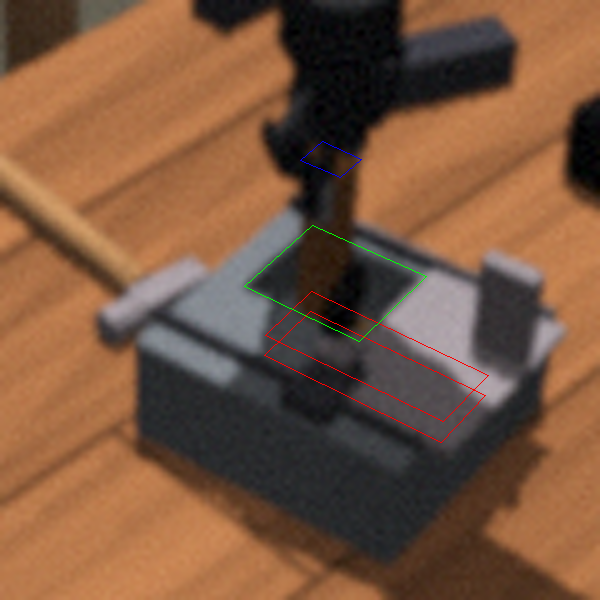

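View pics/w14.png

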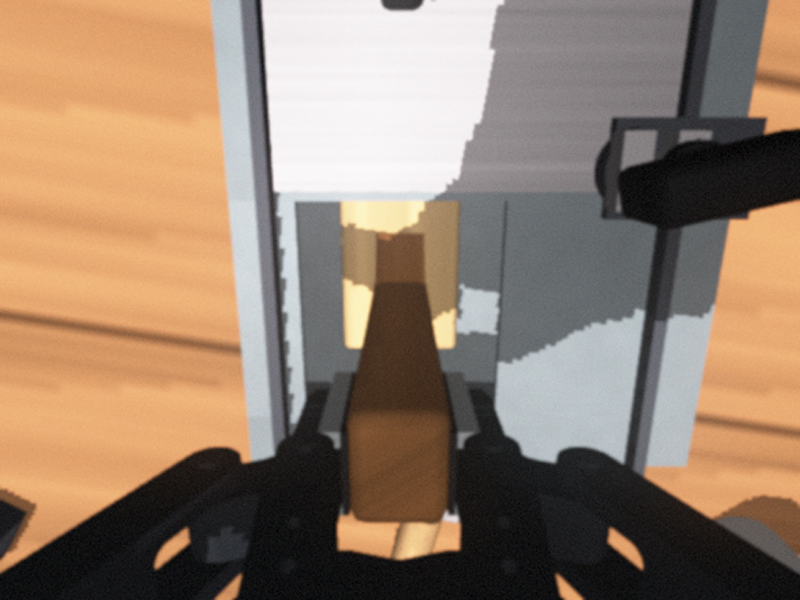

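The block is level inside and hasn't moved in the grip. I'll lower it gently to the floor.

```bash
python3 -m jog '[[0,0,0.3,0,0,0],[0,0,0.6,0,0,0],[0,0,0.9,0,0,0],[0,0,1.1,0,0,0],[0,0,1.2,0,0,0],[0,0,1.3,0,0,0],[0,0,1.4,0,0,0],[0,0,1.4,0,0,0]]'
```

```text
clock: 32.0
ee_pos: [568.1, -5.8, 119.1]
orientation: [-0.08, 0.997, -0.0, 0.0]
contact_force: [0.3, -0.4, -2.5]
gripper_width: 0.27
```

```bash
python3 -m jog '[[0,0,0.05,0,0,0],[0,0,0.1,0,0,0],[0,0,0.15,0,0,0],[0,0,0.2,0,0,0],[0,0,0.2,0,0,0],[0,0,0.2,0,0,0],[0,0,0.2,0,0,0],[0,0,0.2,0,0,0]]'
```

```text
clock: 33.0
ee_pos: [568.2, -5.8, 117.2]
orientation: [-0.08, 0.997, -0.0, 0.0]
contact_force: [-0.0, -1.2, -2.2]
gripper_width: 0.272
```

```bash
python3 -m jog '[[0,0,0.05,0,0,0],[0,0,0.1,0,0,0],[0,0,0.15,0,0,0],[0,0,0.2,0,0,0],[0,0,0.2,0,0,0],[0,0,0.2,0,0,0],[0,0,0.2,0,0,0],[0,0,0.2,0,0,0]]'
```

```text
clock: 34.0
ee_pos: [568.5, -5.6, 116.8]
orientation: [-0.08, 0.997, -0.0, 0.001]
contact_force: [-4.9, 0.1, 10.1]
gripper_width: 0.275
```

Contact is at +10 N at the expected height (116.8 against about 117), still held. I'll release and retreat straight up.

```bash
python3 -m jog '[[0,0,0,0,0,0],[0,0,0,0,0,0],[0,0,0,0,0,0],[0,0,0,0,0,0],[0,0,-1,0,0,0],[0,0,-3,0,0,0],[0,0,-6,0,0,0],[0,0,-10,0,0,0]]' 0.2;  python3 -m jog '[[0,0,-2,0,0,0],[0,0,-4,0,0,0],[0,0,-6,0,0,0],[0,0,-8,0,0,0],[0,0,-8,0,0,0],[0,0,-8,0,0,0],[0,0,-8,0,0,0],[0,0,-8,0,0,0]]' 0.2; python3 - <<'E'
from h import *
T=pose();print(T[:3,3],ctrl.read_state()["contact_force"])
c=ctrl.capture("wrist");cv2.imwrite("pics/w15.png",cv2.resize(c["img"][:,:,::-1],(800,600),interpolation=cv2.INTER_CUBIC))
d=wcam(c,T)
for x in(-4,-2): print((proj(d,place(BOX,[[x+45+a,-30+b,164] for a in(-15,15) for b in(-12,12)]+[[x+70,-30+b,22] for b in(-28,28)]))*1.5625).round().tolist())
C=cams()
cv2.imwrite("pics/d15.png",cv2.resize(C["side"]["img"][130:250,235:355,::-1],None,fx=5,fy=5,interpolation=cv2.INTER_CUBIC))
cv2.imwrite("pics/s15.png",cv2.resize(C["scene"]["img"][:,:,::-1],(800,600),interpolation=cv2.INTER_CUBIC))
E
```

```text
clock: 35.0
ee_pos: [567.4, -5.8, 216.0]
orientation: [-0.08, 0.997, -0.0, -0.0]
contact_force: [0.5, 0.7, 1.0]
gripper_width: 0.599
clock: 36.0
ee_pos: [567.6, -5.8, 294.4]
orientation: [-0.08, 0.997, -0.0, -0.0]
contact_force: [0.0, -0.0, -0.5]
gripper_width: 0.602
[567.56838733  -5.75258682 294.37933673] [ 0.00347017 -0.02541394 -0.47325493]
[[377.0, 260.0], [421.0, 260.0], [378.0, 313.0], [421.0, 313.0], [365.0, 274.0], [433.0, 274.0]]
[[377.0, 264.0], [421.0, 264.0], [378.0, 316.0], [421.0, 316.0], [365.0, 276.0], [433.0, 276.0]]
```

View pics/w15.png

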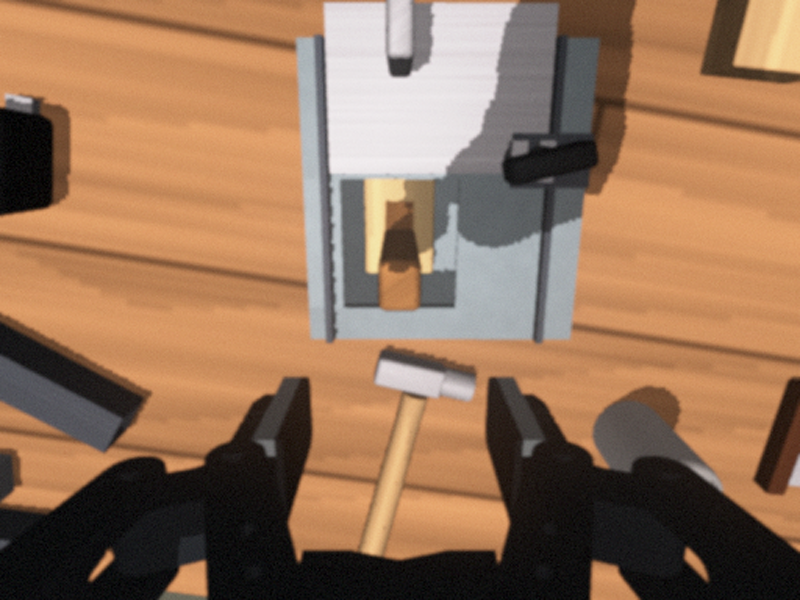

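View pics/d15.png

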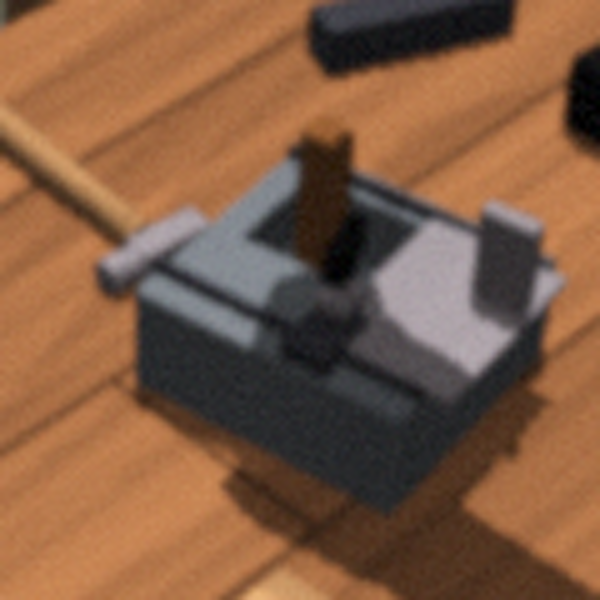

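View pics/s15.png

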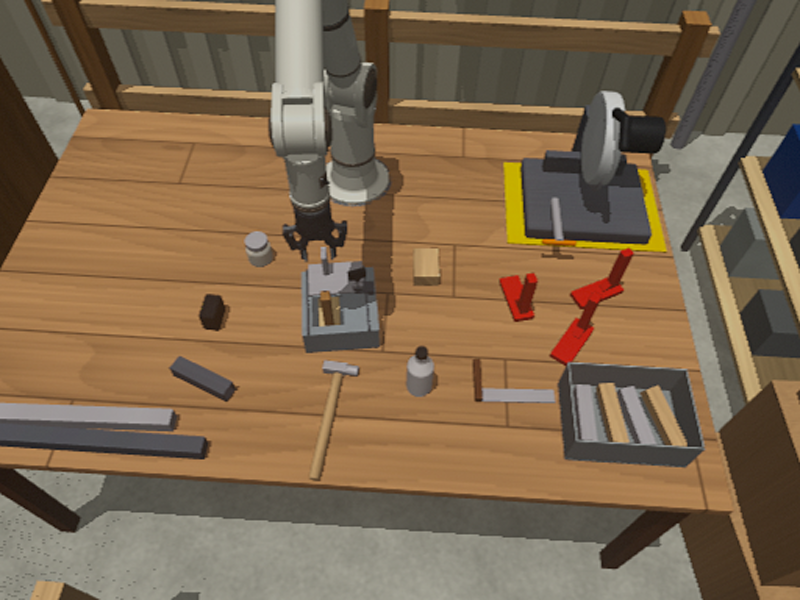

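The block's post top (379–420, 262–310) and heel (row 273) match the predicted upright pose at the berth to within 3 px. The wing is still crosswise, the shutter is open and the bystanders haven't moved. I'll hand it in.

```bash
python3 -c "
from plant import ctrl
print(ctrl.close_job()); print(ctrl.read_state()['clock'])"
```

```text
the job is handed in; nothing more can be done
None
the job is handed in; nothing more can be done
```

I parked the plunger, opened the shutter and set the wooden push block down inside the guard box. I then let go, drew back straight up and handed the job in at about 36 s of the 70 s allowed; no verdict was reported.

**Last checks before handing in:**
- **Block:** the post top and heel sat within about 3 px of the predicted upright pose at the berth. I felt floor contact at the expected height, about 10 N, while still holding it.
- **Plunger:** the wing still lies crosswise, about 76° from where it started. I did not measure its lift directly; I judged it parked from the wing's position.
- **Shutter:** the tab was in its fully open position.
- **Other things on the bench:** they look unmoved in the scene picture, and the tool read no contact.

**What went wrong or disagreed:**
- The first grasp at the wing closed on air. The fingertips sit about 25 mm farther back from the reported TCP than `ctrl.tip_extent` says. I measured this in the pictures and allowed for it from then on.
- Joint 6 came close to its limit at a 37° tilt, so I fed the block in at about 29° instead.
- The move to above the hatch fell about 4 cm short because of joint speed, and two more moves corrected it.

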